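Press folding-hook inserts into a coat rail held in the vise

TASK

Wind the vise crank clockwise until the jaw squeezes the wooden coat rail firmly, before fitting anything. Then set every folding-hook insert lying on the bench in a recess of the rail and press it fully home, its flange tight on the wood: do the pressing with the orange seating block, not with bare fingers. Finish with the block standing in the tray with the orange label and the rail still clamped, and leave the other things on the bench alone.

Things in the scene. Friction and masses are not known exactly. Their poses are not given: they have to be found in the camera images.
- vise: Blue machine vise bolted to the bench. Origin: on the bench under its middle; x points from the crank to the fixed jaw, away from the robot. Bed (the rail lies on it) 50 mm above the bench; jaws 160 mm wide (y), tops 80 mm up; fixed jaw's face at x = +62 mm. Front plate at x = -95 to -77 mm, 130 mm wide, 88 mm tall. Crank axis along x, at y = 0, 66 mm above the bench.
- jaw: The vise's moving jaw, sliding along vise x. Origin: on the bed, middle of the face that meets the rail; at vise x = -30 mm when fully open. The crank drives it 6 mm a turn. It pushes the rail along the bed until that meets the fixed jaw (faces then 76 mm apart); 10 to 30 degrees of crank beyond that make a firm squeeze. It locks there: let go, the crank springs back only to 0.1 rad past contact.
- crank (a joint): Angle of the vise crank, rad, over several turns. 0: jaw fully open, crank arm straight up; starts at 0 to 5. Grows as the crank turns clockwise as the robot sees it (arm from up to the robot's right (-y), then down), which closes the jaw. Turning takes 4 to 8 N at the grip, 15 N and steeply more once the rail is squeezed.
- crank_grip (a point): Middle of the crank's black grip: a sleeve 16 mm in diameter, 45 mm long, along vise x, free to spin on its pin: pinch it from above and lead it round, tool pointing down. It circles the crank axis upright at vise x = -150 mm, radius 40 mm; at its lowest it is 26 mm above the bench. The crank arm starts 26 mm beyond this point towards the vise.
- rail: Beech coat rail, 76 mm (x) by 290 mm (y) by 36 mm thick, lying loose on the vise bed between the jaws, overhanging them at both ends. Origin: centre of its underside; z up. Its top stands 6 mm above the jaws.
- recess1 (a point): Centre of the mouth of recess 1 in the rail's top face (at rail y = -102 mm): a pocket 49 mm (rail x) by 37 mm (rail y), 18 mm deep. Spring clips in its two y sides hold the insert: set in by hand it stops 5 to 6 mm proud and needs 10 to 15 N straight down to go home, where it stays.
- recess2 (a point): Centre of the mouth of recess 2 in the rail's top face (at rail y = -34 mm): a pocket 49 mm (rail x) by 37 mm (rail y), 18 mm deep. Spring clips in its two y sides hold the insert: set in by hand it stops 5 to 6 mm proud and needs 10 to 15 N straight down to go home, where it stays.
- recess3 (a point): Centre of the mouth of recess 3 in the rail's top face (at rail y = 34 mm): a pocket 49 mm (rail x) by 37 mm (rail y), 18 mm deep. Spring clips in its two y sides hold the insert: set in by hand it stops 5 to 6 mm proud and needs 10 to 15 N straight down to go home, where it stays.
- recess4 (a point): Centre of the mouth of recess 4 in the rail's top face (at rail y = 102 mm): a pocket 49 mm (rail x) by 37 mm (rail y), 18 mm deep. Spring clips in its two y sides hold the insert: set in by hand it stops 5 to 6 mm proud and needs 10 to 15 N straight down to go home, where it stays.
- hook1: Folding-hook insert, 90 g (2 to 4 present): steel flange 54 (x) by 44 (y) by 7 mm with a brass hook folded in it, on a black body 46 by 34 mm, 15 mm deep, lowest 4 mm narrowed to 42 by 30; 22 mm tall. Origin: centre of the underside; z up. Starts upright on the bench, left of the vise. Fits any recess, either way round, its x along rail x. Home: origin 15 mm below the rail's top face.
- hook2: Folding-hook insert, 90 g (2 to 4 present): steel flange 54 (x) by 44 (y) by 7 mm with a brass hook folded in it, on a black body 46 by 34 mm, 15 mm deep, lowest 4 mm narrowed to 42 by 30; 22 mm tall. Origin: centre of the underside; z up. Starts upright on the bench, left of the vise. Fits any recess, either way round, its x along rail x. Home: origin 15 mm below the rail's top face.
- hook3: Folding-hook insert, 90 g (2 to 4 present): steel flange 54 (x) by 44 (y) by 7 mm with a brass hook folded in it, on a black body 46 by 34 mm, 15 mm deep, lowest 4 mm narrowed to 42 by 30; 22 mm tall. Origin: centre of the underside; z up. Starts upright on the bench, left of the vise. Fits any recess, either way round, its x along rail x. Home: origin 15 mm below the rail's top face.
- hook4: Folding-hook insert, 90 g (2 to 4 present): steel flange 54 (x) by 44 (y) by 7 mm with a brass hook folded in it, on a black body 46 by 34 mm, 15 mm deep, lowest 4 mm narrowed to 42 by 30; 22 mm tall. Origin: centre of the underside; z up. Starts upright on the bench, left of the vise. Fits any recess, either way round, its x along rail x. Home: origin 15 mm below the rail's top face.
- block: Seating block, 200 g: orange nylon foot 50 mm (x) by 40 mm (y) by 20 mm high, with a wooden stem 24 mm (x) by 32 mm (y) rising from its middle to 65 mm; fingers on the stem can bear down on the foot's shoulders. Origin: centre of the underside; z up. Starts standing on the bench, right of the vise.
- tray_orange: Open wooden tray with orange labels on its ends and floor, fixed to the bench, outside 74 mm (x) by 64 mm (y), 26 mm tall; inside 62 by 52 mm, floor 6 mm above the bench. Origin: centre of the underside. The seating block's own place; empty at the start.
- tray_blue: Open wooden tray with blue labels on its ends and floor, fixed to the bench, outside 74 mm (x) by 64 mm (y), 26 mm tall; inside 62 by 52 mm, floor 6 mm above the bench. Origin: centre of the underside. Holds a brass drift, which stays there.
- tray_green: Open wooden tray with green labels on its ends and floor, fixed to the bench, outside 74 mm (x) by 64 mm (y), 26 mm tall; inside 62 by 52 mm, floor 6 mm above the bench. Origin: centre of the underside. Empty; not for the block.
- drift: Brass drift standing in the blue tray, 36 mm in diameter, 50 mm tall; leave alone. Origin: centre of the underside.
- screwdriver: Screwdriver, red handle, 200 mm; leave alone. Origin: underside, middle of its length.
- strap: Dark steel strap hinge leaf, 190 by 34 by 5 mm; leave alone. Origin: centre of the underside.
- bow: White bow handle lying flat, 115 by 45 by 31 mm; leave alone. Origin: about its middle, on the bench.
- bolt: Brass barrel bolt, 110 by 36 by 18 mm; leave alone. Origin: centre of the underside.
- tin: White tin with red label, 74 mm in diameter, 85 mm tall; leave alone. Origin: centre of the underside.
- filler: White squeeze bottle with orange label, 52 mm in diameter, 120 mm tall; leave alone. Origin: centre of the underside.

How it is judged:
By the outcome, as a careful person would: the job done as asked, in the order asked, and still so for the second after the job is handed in, with the robot touching nothing.
Of hook1, hook2, hook3, hook4 only 2 to 4 are there at a start; the rules pass over those that are not, and their reading is None.
At some moment in a run one of hook1, hook2, hook3, hook4 may be knocked a few centimetres aside while the robot is not near it.
Once in a run the grip may slacken for a moment while it holds something.
It also fails if it takes over 210 s, if anything falls off the work surface, if the arm or the gripper's body presses on something with over 40 N, if the wrist force passes 120 N, or if a joint passes its speed limit or range.

ROBOT

A 7-joint arm with a two-finger parallel gripper is mounted at the origin on the work surface. World frame = base frame: x ahead of the robot, y to its left, z up, the work surface at z = 0. Lengths are in mm, angles in rad, forces in N, time in s.
With the tool pointing down it reaches from about 400 to 875 mm from the base axis. Payload 4.4 kg.
Tool frame: the origin (TCP) lies between the finger pads, 19 mm behind the fingertips; this is the grasp point; z points along the fingers, y is the line along which they close (so a half turn about z gives the same grasp; the last joint's range is limited). The gripper opens to 85 mm and grips with 20 to 120 N. Pads are 22 mm wide; open, the fingers measure 114 mm over their backs; the gripper's body (76 mm by 85 mm) begins 54 mm behind the grasp point. The pads swing forward as they close: fully open they stand 13 mm farther back than shut.
Start: joints at [1.124, 0.628, 0.038, 1.517, -0.027, 0.996, -0.02], TCP at [241.608, -603.443, 250.013] pointing down, gripper open.
Joint ranges: [-3.06, 3.06], [-0.37, 2.12], [-1.25, 1.32], [0.18, 2.47], [-1.1, 4.24], [0.23, 1.98], [-2.94, 2.94]. Speed limits (rad/s): [2.57, 2.57, 3.14, 3.14, 3.14, 3.14, 3.14].

INTERFACE

Orientations are given as [roll, pitch, yaw] about the fixed x, y, z axes, in that order (R = Rz(yaw) Ry(pitch) Rx(roll)).
In Python, from cell import * gives the robot as it stands.
- The arm moves only by the tool move_arm, never from a script. Its argument "rows" is text: rows parted by semicolons, each of 7 numbers parted by spaces: the shift along the tool's x, y, z scaled (see below), then the turn, a rotation vector about the tool's x, y, z scaled (see below), then the closure, from -1 (fully open) to 1 (shut). A call has 1 to 12 rows; each row is the pose to reach, as a shift and turn from the pose commanded when the call began, along the tool's axes at that moment; what a row does not reach only later rows make up. The controller multiplies each number of a shift by 0.3 m and each number of a turn by pi/2 rad. A row lasts 1/12 s, in which the tool goes at most 41.7 mm and 7.16 degrees, less where a joint would pass 70% of its speed; a pose out of reach is approached as far as the arm can. A call with a number of a shift or a turn outside -1 to 1 is refused whole. A call with a gripper value outside its range is refused whole. The fingers move at their own pace and stop on an object; the grip force is fixed at half the most. Time passes only in rows, so rows that repeat a pose let the fingers close. It gives the time, the measured TCP pose, the force, the opening and the grip force at its end, in the units of the state.
- read_state(): the state, without advancing time (a new reading comes with each control period).
- get_image(name): name is "side" or "top" or "wrist"; returns a dict with "img" (384x512x3 uint8, red, green, blue), "vfov" (degrees; the focal length in pixels is half the picture's height over the tangent of half this angle, whatever the lens; pixels are square), "cx", "cy" (the principal point, pixels), "extrinsics" (4x4, takes a point from camera to world coordinates); the wrist camera has in their place "T_tool_cam" (4x4, takes a point from camera to tool coordinates, whose origin is the TCP and whose axes are the flange's). Camera axes: x right, y up, looking along -z (the intrinsics and any distortion apply to the point x, -y, -z); pixel columns grow to the right and rows downward; lengths in mm; the calibration is good to about 2 mm. The wrist camera is an equidistant fisheye: a pixel r from the principal point sees the ray r / f radians off the axis. A picture is of the moment at which its call begins: read the wrist's pose just before it. There is no depth.
- finish_job(): hands the job in; it is judged then, once.
The state is a dict: "clock": time; "qpos": joint angles; "qd": joint speeds; "tau": joint torques, N m; "eef_pos": TCP position; "tool_rot": TCP orientation; "force": force on the tool from outside, world axes, zero at the start; "torque": the same for the moment, N m; "width": finger opening in mm; "gripper_force": force on a finger pad.
Only numpy, scipy, OpenCV 4.12 (cv2) and the standard library are available. Lean on these libraries where they do the work, as an engineer would, in place of code of your own. Each camera call takes 0.05 s, during which the arm holds its last target. There are 200 camera calls.

## Working session

There is one attempt and no reset: what is moved stays moved. The work goes in short steps, Python scripts to look and compute and a tool call to move; the robot and the scene stay as the last step left them, time stands still between calls to the robot, and variables do not carry over. Pictures are saved under pics/ and viewed, at most 14 in all, crops included, and the job is handed in when it is done.

Besides the shell and the picture viewer there is one more tool, called after "Call:" as name(argument=value, ...), one argument or row to a line, values as JSON. move_arm: Moves the arm, as the interface text tells. Its arguments: {"type":"object","properties":{"rows":{"type":"string"}},"required":["rows"]}

```bash
ls; mkdir -p pics
python3 - <<'E'
from cell import *
import cv2
s=read_state();print({k:s[k] for k in('clock','eef_pos','tool_rot','width','force')})
for n in('top','side'):
    d=get_image(n);cv2.imwrite(f'pics/{n}0.png',cv2.resize(d['img'][:,:,::-1],(800,600)))
    cv2.imwrite(f'pics/{n}0raw.png',d['img'][:,:,::-1])
    print(n,d['vfov'],d['cx'],d['cy'],d['extrinsics'],[k for k in d])
E
```

```text
pics
{'clock': 0.0, 'eef_pos': array([ 241.397658  , -602.88488971,  249.08773774]), 'tool_rot': array([-3.13970412e+00,  1.07810511e-05,  3.80758067e-01]), 'width': 85.36315247896232, 'force': array([-0.63125904, -0.3906959 ,  0.05364126])}
top 54.517171110452836 255.4524601129719 190.3441234279886 [[-2.15956144e-02  9.90858261e-01 -1.33167320e-01  4.26285227e+02]
 [-9.99766176e-01 -2.12558321e-02  3.97280640e-03  3.97106444e+01]
 [ 1.10590585e-03  1.33221978e-01  9.91085608e-01  1.23084122e+03]
 [ 0.00000000e+00  0.00000000e+00  0.00000000e+00  1.00000000e+00]] ['img', 'vfov', 'cx', 'cy', 'extrinsics']
side 52.153733089079026 247.5091370714617 190.29446139365479 [[ 7.65534116e-01  3.77545051e-01 -5.20977209e-01  5.62170803e+01]
 [-6.43332238e-01  4.37835017e-01 -6.28031950e-01 -5.87553447e+02]
 [-9.00828942e-03  8.15941317e-01  5.78064545e-01  6.39125531e+02]
 [ 0.00000000e+00  0.00000000e+00  0.00000000e+00  1.00000000e+00]] ['img', 'vfov', 'cx', 'cy', 'extrinsics']
```

View pics/top0.png

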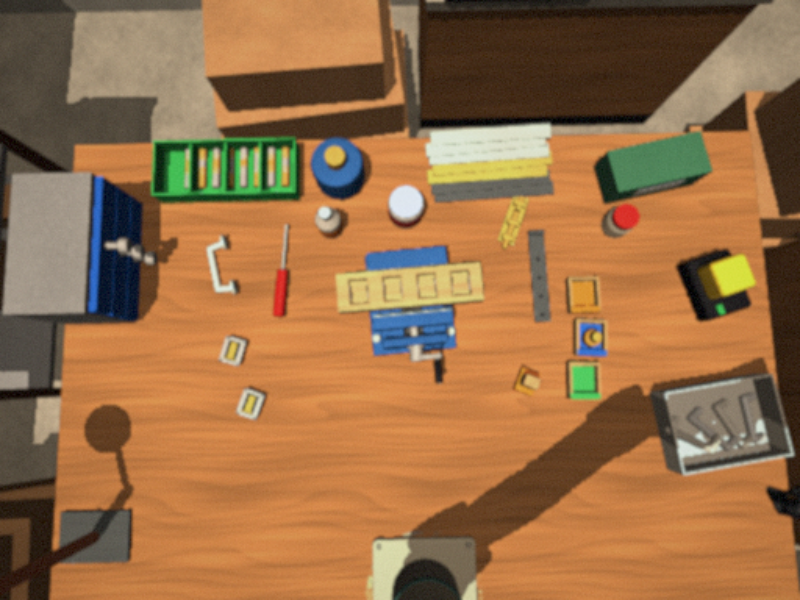

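View pics/side0.png

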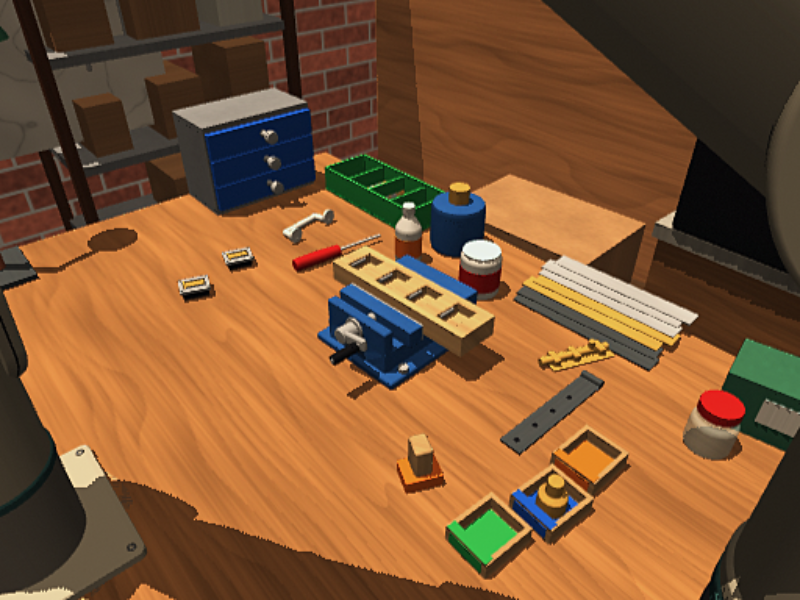

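```bash
cat > h.py <<'E'
from cell import *
import numpy as np, cv2
from scipy.spatial.transform import Rotation as R
class Cam:
    def __init__(s,name,pose=None):
        if name=='wrist':
            st=read_state(); T=np.eye(4); T[:3,:3]=R.from_euler('xyz',st['tool_rot']).as_matrix(); T[:3,3]=st['eef_pos']
        d=get_image(name); s.img=d['img'][:,:,::-1].copy(); s.fish=name=='wrist'
        s.E=T@d['T_tool_cam'] if s.fish else d['extrinsics']
        s.f=192/np.tan(np.radians(d['vfov'])/2); s.c=np.array([d['cx'],d['cy']])
    def ray(s,uv):
        p=(np.array(uv,float)-s.c)/s.f
        if s.fish:
            r=np.linalg.norm(p)+1e-12; v=np.array([*(p/r*np.sin(r)),np.cos(r)])
        else: v=np.array([*p,1])
        return s.E[:3,:3]@(v*[1,-1,-1])
    def at(s,uv,z):
        v=s.ray(uv); o=s.E[:3,3]; return o+v*(z-o[2])/v[2]
    def pix(s,P):
        P=np.atleast_2d(P).astype(float); q=((P-s.E[:3,3])@s.E[:3,:3])*[1,-1,-1]
        if s.fish:
            rho=np.hypot(q[:,0],q[:,1])+1e-12; th=np.arctan2(rho,q[:,2]); return s.c+s.f*q[:,:2]/rho[:,None]*th[:,None]
        return s.c+s.f*q[:,:2]/q[:,2:]
def plan(pos,yaw,cmd=None):
    """shift/turn numbers from current measured (or given commanded pos,yaw) pose"""
    st=read_state(); p=st['eef_pos']; M=R.from_euler('xyz',st['tool_rot'])
    if cmd is not None: p=np.array(cmd[:3]); M=R.from_euler('xyz',[np.pi,0,cmd[3]])
    sh=M.inv().apply(np.array(pos)-p); rv=(M.inv()*R.from_euler('xyz',[np.pi,0,yaw])).as_rotvec()
    n=max(np.linalg.norm(sh)/41.7,np.degrees(np.linalg.norm(rv))/7.16)
    print('shift',np.round(sh/300,4),'turn',np.round(rv/(np.pi/2),4),'rows',round(n,1))
def st():
    s=read_state(); print(round(s['clock'],2),np.round(s['eef_pos'],1),np.round(s['tool_rot'],4),'w',round(s['width'],1),'gf',round(s['gripper_force'],1),'F',np.round(s['force'],1))
def save(img,name,box=None,k=1):
    if box: img=img[box[1]:box[3],box[0]:box[2]]
    cv2.imwrite('pics/'+name,cv2.resize(img,None,fx=k,fy=k,interpolation=cv2.INTER_CUBIC))
E
python3 - <<'E'
from h import *
c=Cam('top')
def t(n,uv,z): print(n,np.round(c.at(np.array(uv)*.64,z),1))
t('hookA',(233,350),22);t('hookB',(251,403),22);t('block',(530,380),65);t('blockfoot',(523,380),20)
t('tray_o',(584,294),26);t('crankgrip',(438,368),66)
for n,uv in dict(plateL=(374,353),plateR=(455,346)).items(): t(n,uv,88)
for n,uv in dict(fjBL=(366,258),fjBR=(447,247)).items(): t(n,uv,80)
for n,uv in dict(rTL=(337,275),rTR=(480,263),rBL=(341,312),rBR=(483,298)).items(): t(n,uv,86)
plan((480,20,350),0.0)
E
```

```text
hookA [486.3 380.9  22. ]
hookB [377.5 342.4  22. ]
block [ 412.2 -220.8   65. ]
blockfoot [ 411.9 -216.5   20. ]
tray_o [ 587.1 -351.6   26. ]
crankgrip [439.7 -39.1  66. ]
plateL [471.3  86.6  88. ]
plateR [481.5 -72.2  88. ]
fjBL [662.4 100.1  80. ]
fjBR [681.5 -63.7  80. ]
rTL [627.9 158.   86. ]
rTR [ 646.1 -128.1   86. ]
rBL [553.5 150.7  86. ]
rBR [ 575.4 -131.2   86. ]
shift [ 1.51   -1.633  -0.3334] turn [-9.000e-04  2.000e-04  2.424e-01] rows 16.2
```

Call:
move_arm(
  rows="0.25 -0.27 -0.11 0 0 0.06 -1;0.5 -0.54 -0.22 0 0 0.12 -1;0.75 -0.8 -0.3 0 0 0.18 -1;0.75 -0.8 -0.3 0 0 0.18 -1;0.75 -0.8 -0.3 0 0 0.18 -1;0.75 -0.8 -0.3 0 0 0.18 -1;0.75 -0.8 -0.3 0 0 0.18 -1;0.75 -0.8 -0.3 0 0 0.18 -1;0.75 -0.8 -0.3 0 0 0.18 -1;0.75 -0.8 -0.3 0 0 0.18 -1;0.75 -0.8 -0.3 0 0 0.18 -1",
)

```text
clock: 1.07
eef_pos: [361.1, -297.3, 340.1]
tool_rot: [3.141, 0.0, 0.099]
force: [-0.7, 0.5, -0.7]
width: 85.4
gripper_force: 0.0
```

```bash
python3 -c "
from h import *
st();plan((480,0,330),0.1)"
```

```text
1.07 [ 361.1 -297.3  340.1] [3.1408e+00 2.0000e-04 9.8900e-02] w 85.4 gf 0.0 F [-0.7  0.5 -0.7]
shift [ 0.4923 -0.9472  0.0327] turn [ 0.0005  0.0001 -0.0007] rows 7.7
```

Call:
move_arm(
  rows="0.49 -0.95 0.03 0 0 0 -1;0.49 -0.95 0.03 0 0 0 -1;0.49 -0.95 0.03 0 0 0 -1;0.49 -0.95 0.03 0 0 0 -1;0.49 -0.95 0.03 0 0 0 -1;0.49 -0.95 0.03 0 0 0 -1;0.49 -0.95 0.03 0 0 0 -1;0.49 -0.95 0.03 0 0 0 -1;0.49 -0.95 0.03 0 0 0 -1;0.49 -0.95 0.03 0 0 0 -1;0.49 -0.95 0.03 0 0 0 -1",
)

```text
clock: 1.98
eef_pos: [479.5, -1.7, 330.3]
tool_rot: [3.14, 0.002, 0.094]
force: [-0.8, -0.4, -0.2]
width: 85.3
gripper_force: 0.0
```

Run:
```python
from h import *
st();c=Cam('wrist');np.set_printoptions(suppress=True,precision=3);print(c.E,c.f,c.c)
np.savez('w1.npz',E=c.E,f=c.f,c=c.c);save(c.img,'w1.png',None,1.56);save(c.img,'w1raw.png')
```

```text
1.98 [479.5  -1.7 330.3] [3.1403e+00 1.8000e-03 9.4500e-02] w 85.3 gf 0.0 F [-0.8 -0.4 -0.2]
[[  0.094   0.961   0.258 546.05 ]
 [ -0.996   0.091   0.026   3.936]
 [  0.002  -0.26    0.966 453.384]
 [  0.      0.      0.      1.   ]] 297.3186396354542 [261.07 190.67]
```

View pics/w1.png

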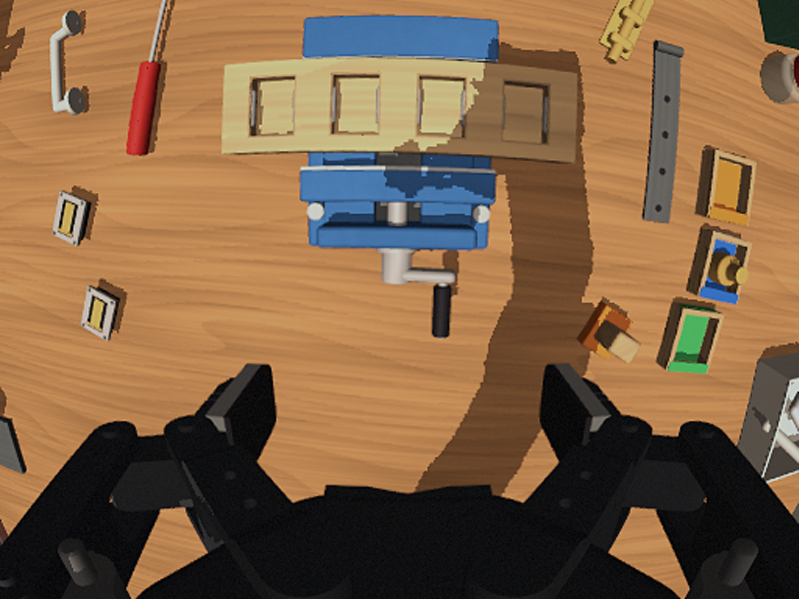

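Run:
```python
from h import *
w=np.load('w1.npz');c=Cam.__new__(Cam);c.fish=True;c.E=w['E'];c.f=float(w['f']);c.c=w['c']
def t(n,uv,z): print(n,np.round(c.at(np.array(uv)/1.56,z),1))
t('fjBL',(305,17),80);t('fjBR',(498,20),80)
t('mjFL',(301,199),80);t('mjFR',(494,202),80);t('mjBL',(301,170),80);t('mjBR',(494,170),80)
t('plFL',(312,243),88);t('plFR',(487,247),88);t('plBL',(318,228),88);t('plBR',(478,231),88)
for z in(26,46,66,86):t('gripend',(441,336),z)
for z in(26,46,66,86):t('gripbase',(442,286),z)
for n,uv in dict(rTL=(224,66),rTR=(580,72),rBL=(222,152),rBR=(576,162)).items(): t(n,uv,86)
t('hookA',(71,218),22);t('hookB',(100,313),22);t('trayo',(730,186),26);t('hub',(397,283),66)
b=Cam('side')
for z in(46,56,66,76,86):
    P=[c.at(np.array((441,336))/1.56,z),c.at(np.array((442,286))/1.56,z)]
    print(z,np.round(b.pix(P)*1.5625))
save(b.img,'side_v.png',(190,150,330,260),5)
```

```text
fjBL [674.4  99.4  80. ]
fjBR [685.8 -57.6  80. ]
mjFL [520.6  87.8  80. ]
mjFR [532.5 -68.5  80. ]
mjBL [544.3  89.5  80. ]
mjBR [558.4 -65.5  80. ]
plFL [486.3  74.8  88. ]
plFR [496.1 -65.7  88. ]
plBL [498.9  70.6  88. ]
plBR [508.2 -56.8  88. ]
gripend [395.9 -44.2  26. ]
gripend [402.9 -41.9  46. ]
gripend [410.  -39.7  66. ]
gripend [417.  -37.4  86. ]
gripbase [446.1 -39.3  26. ]
gripbase [450.7 -37.3  46. ]
gripbase [455.4 -35.3  66. ]
gripbase [460.1 -33.3  86. ]
rTL [630.1 162.9  86. ]
rTR [ 651.4 -128.7   86. ]
rBL [556.8 157.4  86. ]
rBR [ 574.8 -132.3   86. ]
hookA [487.4 378.2  22. ]
hookB [379.3 341.   22. ]
trayo [ 589.9 -345.7   26. ]
hub [454.4   3.5  66. ]
46 [[330. 378.]
 [355. 362.]]
56 [[331. 371.]
 [355. 356.]]
66 [[332. 364.]
 [356. 349.]]
76 [[333. 358.]
 [357. 343.]]
86 [[334. 351.]
 [357. 337.]]
```

View pics/side_v.png

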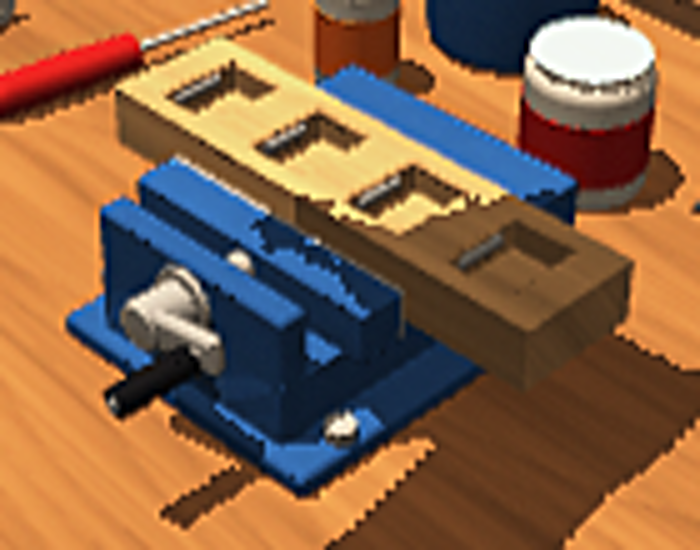

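```bash
python3 -c "
from h import *
plan((427,-38.3,130),0.075);plan((427,-38.3,72),0.075)"
```

```text
shift [-0.1844  0.1044  0.6691] turn [0.0007 0.0007 0.0118] rows 5.0
shift [-0.1841  0.1042  0.8625] turn [0.0007 0.0007 0.0118] rows 6.4
```

Call:
move_arm(
  rows="-0.18 0.104 0.3 0 0 0.012 -1;-0.184 0.104 0.5 0 0 0.012 -1;-0.184 0.104 0.67 0 0 0.012 -1;-0.184 0.104 0.67 0 0 0.012 -1;-0.184 0.104 0.67 0 0 0.012 -1;-0.184 0.104 0.67 0 0 0.012 -1;-0.184 0.104 0.77 0 0 0.012 -1;-0.184 0.104 0.8625 0 0 0.012 -1;-0.184 0.104 0.8625 0 0 0.012 -1;-0.184 0.104 0.8625 0 0 0.012 -1",
)

```text
clock: 2.92
eef_pos: [428.0, -36.6, 72.2]
tool_rot: [3.141, 0.001, 0.078]
force: [0.4, -0.8, 0.1]
width: 85.3
gripper_force: 0.0
```

Run:
```python
from h import *
st();plan((427,-38.3,72),0.075)
c=Cam('wrist');save(c.img,'w2.png',(100,100,420,384),2.2)
th=1.5
```

```text
2.92 [428.  -36.6  72.2] [3.141e+00 1.300e-03 7.750e-02] w 85.3 gf 0.0 F [ 0.4 -0.8  0.1]
shift [-0.0038  0.0053  0.0006] turn [0.0004 0.0008 0.0016] rows 0.0
```

View pics/w2.png

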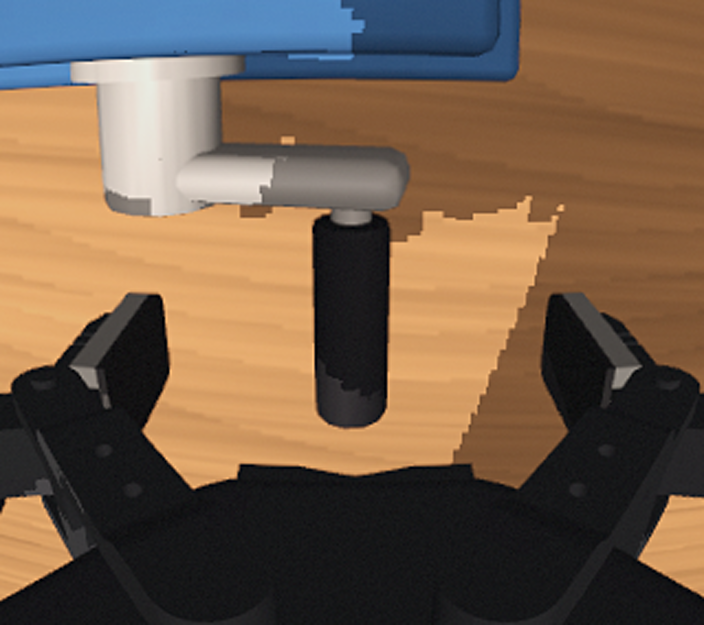

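Call:
move_arm(
  rows="-0.004 0.003 0 0 0 0 1;-0.004 0.003 0 0 0 0 1;-0.004 0.003 0 0 0 0 1;-0.004 0.003 0 0 0 0 1;-0.004 0.003 0 0 0 0 1;-0.004 0.003 0 0 0 0 1;-0.004 0.003 0 0 0 0 1;-0.004 0.003 0 0 0 0 1",
)

```text
clock: 3.63
eef_pos: [427.1, -35.9, 72.5]
tool_rot: [-3.141, -0.001, 0.08]
force: [-0.0, 2.4, 2.7]
width: 13.9
gripper_force: 58.4
```

Run:
```python
from h import *
st()
def circ(t0,t1,n,y0=None):
    t=np.linspace(t0,t1,n+1)[1:]
    for a in t: print(f'0 {np.round(.1333*(np.sin(a)-np.sin(t0)),4)} {np.round(-.1333*(np.cos(a)-np.cos(t0)),4)} 0 0 0 1',end=';')
    print()
circ(1.5,1.5+np.pi,9);circ(1.5+np.pi,1.5+2*np.pi,9)
```

```text
3.63 [427.1 -35.9  72.5] [-3.1412e+00 -1.0000e-03  7.9600e-02] w 13.9 gf 58.4 F [-0.   2.4  2.7]
0 -0.0048 0.046 0 0 0 1;0 -0.025 0.0877 0 0 0 1;0 -0.0583 0.1199 0 0 0 1;0 -0.1006 0.1387 0 0 0 1;0 -0.1468 0.142 0 0 0 1;0 -0.1913 0.1293 0 0 0 1;0 -0.2288 0.1021 0 0 0 1;0 -0.2547 0.0638 0 0 0 1;0 -0.2659 0.0189 0 0 0 1;
0 0.0048 -0.046 0 0 0 1;0 0.025 -0.0877 0 0 0 1;0 0.0583 -0.1199 0 0 0 1;0 0.1006 -0.1387 0 0 0 1;0 0.1468 -0.142 0 0 0 1;0 0.1913 -0.1293 0 0 0 1;0 0.2288 -0.1021 0 0 0 1;0 0.2547 -0.0638 0 0 0 1;0 0.2659 -0.0189 0 0 0 1;
```

Call:
move_arm(
  rows="0 -0.005 0.046 0 0 0 1;0 -0.025 0.088 0 0 0 1;0 -0.058 0.12 0 0 0 1;0 -0.1 0.139 0 0 0 1;0 -0.1 0.139 0 0 0 1",
)

```text
clock: 4.05
eef_pos: [425.2, -11.7, 29.7]
tool_rot: [3.133, 0.001, 0.074]
force: [3.0, -8.5, 2.4]
width: 14.2
gripper_force: 59.2
```

Run:
```python
import numpy as np
s=np.pi/9;t0=1.5+4*s
for k in range(3):
    t=t0+s*np.arange(1,13)
    print(t0,';'.join(f'0 {.1333*(np.sin(a)-np.sin(t0)):.3f} {-.1333*(np.cos(a)-np.cos(t0)):.3f} 0 0 0 1' for a in t));t0=t[-1]
```

```text
2.896263401595464 0 -0.046 0.003 0 0 0 1;0 -0.091 -0.009 0 0 0 1;0 -0.128 -0.037 0 0 0 1;0 -0.154 -0.075 0 0 0 1;0 -0.165 -0.120 0 0 0 1;0 -0.161 -0.166 0 0 0 1;0 -0.140 -0.208 0 0 0 1;0 -0.107 -0.240 0 0 0 1;0 -0.065 -0.259 0 0 0 1;0 -0.019 -0.262 0 0 0 1;0 0.026 -0.249 0 0 0 1;0 0.063 -0.222 0 0 0 1
7.085053606381854 0 0.026 0.038 0 0 0 1;0 0.037 0.083 0 0 0 1;0 0.032 0.129 0 0 0 1;0 0.012 0.171 0 0 0 1;0 -0.021 0.203 0 0 0 1;0 -0.063 0.222 0 0 0 1;0 -0.110 0.225 0 0 0 1;0 -0.154 0.213 0 0 0 1;0 -0.192 0.185 0 0 0 1;0 -0.218 0.147 0 0 0 1;0 -0.229 0.102 0 0 0 1;0 -0.224 0.056 0 0 0 1
11.273843811168245 0 0.020 -0.042 0 0 0 1;0 0.054 -0.074 0 0 0 1;0 0.096 -0.093 0 0 0 1;0 0.142 -0.096 0 0 0 1;0 0.186 -0.083 0 0 0 1;0 0.224 -0.056 0 0 0 1;0 0.250 -0.018 0 0 0 1;0 0.261 0.027 0 0 0 1;0 0.256 0.073 0 0 0 1;0 0.236 0.115 0 0 0 1;0 0.203 0.147 0 0 0 1;0 0.161 0.166 0 0 0 1
```

Call:
move_arm(
  rows="0 -0.046 0.003 0 0 0 1;0 -0.091 -0.009 0 0 0 1;0 -0.128 -0.037 0 0 0 1;0 -0.154 -0.075 0 0 0 1;0 -0.165 -0.120 0 0 0 1;0 -0.161 -0.166 0 0 0 1;0 -0.140 -0.208 0 0 0 1;0 -0.107 -0.240 0 0 0 1;0 -0.065 -0.259 0 0 0 1;0 -0.019 -0.262 0 0 0 1;0 0.026 -0.249 0 0 0 1;0 0.063 -0.222 0 0 0 1",
)

```text
clock: 5.05
eef_pos: [426.2, -22.8, 96.8]
tool_rot: [-3.135, -0.002, 0.08]
force: [-0.8, 9.7, 2.8]
width: 13.9
gripper_force: 65.3
```

Call:
move_arm(
  rows="0 0.026 0.038 0 0 0 1;0 0.037 0.083 0 0 0 1;0 0.032 0.129 0 0 0 1;0 0.012 0.171 0 0 0 1;0 -0.021 0.203 0 0 0 1;0 -0.063 0.222 0 0 0 1;0 -0.110 0.225 0 0 0 1;0 -0.154 0.213 0 0 0 1;0 -0.192 0.185 0 0 0 1;0 -0.218 0.147 0 0 0 1;0 -0.229 0.102 0 0 0 1;0 -0.224 0.056 0 0 0 1",
)

```text
clock: 6.05
eef_pos: [421.3, 41.5, 80.0]
tool_rot: [3.141, 0.001, 0.08]
force: [8.7, -5.3, -13.8]
width: 14.2
gripper_force: 63.8
```

Call:
move_arm(
  rows="0 0.020 -0.042 0 0 0 1;0 0.054 -0.074 0 0 0 1;0 0.096 -0.093 0 0 0 1;0 0.142 -0.096 0 0 0 1;0 0.186 -0.083 0 0 0 1;0 0.224 -0.056 0 0 0 1;0 0.250 -0.018 0 0 0 1;0 0.261 0.027 0 0 0 1;0 0.256 0.073 0 0 0 1;0 0.236 0.115 0 0 0 1;0 0.203 0.147 0 0 0 1;0 0.203 0.147 0 0 0 1",
)

```text
clock: 7.05
eef_pos: [425.6, -20.1, 34.9]
tool_rot: [3.138, 0.001, 0.079]
force: [3.9, -3.4, -11.8]
width: 13.9
gripper_force: 64.3
```

Run:
```python
from h import *
st()
c=Cam('wrist');save(c.img,'w3.png',None,1.2)
t0=11.273843811168245+11*np.pi/9;print(t0)
for a in np.r_[t0+.1745*np.arange(1,13)]: print(round(a,2),f'0 {.1333*(np.sin(a)-np.sin(t0)):.3f} {-.1333*(np.cos(a)-np.cos(t0)):.3f} 0 0 0 1')
```

```text
7.05 [425.6 -20.1  34.9] [3.1384e+00 1.5000e-03 7.9100e-02] w 13.9 gf 64.3 F [  3.9  -3.4 -11.8]
15.113568165555769
15.29 0 -0.020 0.011 0 0 0 1
15.46 0 -0.042 0.019 0 0 0 1
15.64 0 -0.065 0.023 0 0 0 1
15.81 0 -0.088 0.022 0 0 0 1
15.99 0 -0.111 0.018 0 0 0 1
16.16 0 -0.133 0.009 0 0 0 1
16.34 0 -0.153 -0.003 0 0 0 1
16.51 0 -0.170 -0.018 0 0 0 1
16.68 0 -0.185 -0.036 0 0 0 1
16.86 0 -0.196 -0.056 0 0 0 1
17.03 0 -0.204 -0.078 0 0 0 1
17.21 0 -0.208 -0.101 0 0 0 1
```

View pics/w3.png

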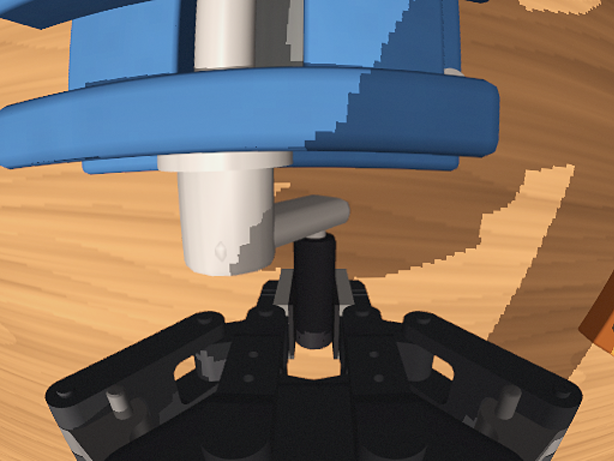

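Call:
move_arm(
  rows="0 -0.042 0.019 0 0 0 1;0 -0.088 0.022 0 0 0 1;0 -0.133 0.009 0 0 0 1;0 -0.17 -0.018 0 0 0 1;0 -0.196 -0.056 0 0 0 1;0 -0.196 -0.056 0 0 0 1;0 -0.196 -0.056 0 0 0 1;0 -0.196 -0.056 0 0 0 1",
)

```text
clock: 7.77
eef_pos: [421.2, 40.9, 53.0]
tool_rot: [-3.138, -0.002, 0.08]
force: [1.6, 5.5, -4.2]
width: 13.6
gripper_force: 65.5
```

Call:
move_arm(
  rows="0 -0.008 -0.022 0 0 0 1;0 -0.008 -0.022 0 0 0 1;0 -0.008 -0.022 0 0 0 1;0 -0.008 -0.022 0 0 0 1",
)

```text
clock: 8.1
eef_pos: [421.1, 42.6, 59.3]
tool_rot: [-3.139, -0.001, 0.079]
force: [2.1, 4.1, -8.9]
width: 14.2
gripper_force: 64.8
```

Call:
move_arm(
  rows="0 -0.004 -0.023 0 0 0 1;0 -0.004 -0.023 0 0 0 1;0 -0.004 -0.023 0 0 0 1;0 -0.004 -0.023 0 0 0 1",
)

```text
clock: 8.43
eef_pos: [421.0, 43.3, 66.0]
tool_rot: [-3.14, -0.001, 0.079]
force: [3.1, 3.5, -12.8]
width: 13.7
gripper_force: 64.4
```

Call:
move_arm(
  rows="0 0.001 -0.023 0 0 0 1;0 0.001 -0.023 0 0 0 1;0 0.001 -0.023 0 0 0 1;0 0.001 -0.023 0 0 0 1",
)

```text
clock: 8.77
eef_pos: [421.1, 42.9, 72.6]
tool_rot: [-3.14, -0.001, 0.079]
force: [5.3, 3.5, -16.5]
width: 14.2
gripper_force: 63.9
```

Run:
```python
from h import *
st()
c=Cam('wrist');save(c.img,'w4.png',None,1.2);print(c.E)
```

```text
8.77 [421.1  42.9  72.6] [-3.1397e+00 -5.0000e-04  7.8600e-02] w 14.2 gf 63.9 F [  5.3   3.5 -16.5]
[[ 7.84895327e-02  9.63315523e-01  2.56637090e-01  4.87471129e+02]
 [-9.96913583e-01  7.62684954e-02  1.86124918e-02  4.70775737e+01]
 [-1.64362243e-03 -2.57305886e-01  9.66328608e-01  1.95820012e+02]
 [ 0.00000000e+00  0.00000000e+00  0.00000000e+00  1.00000000e+00]]
```

View pics/w4.png

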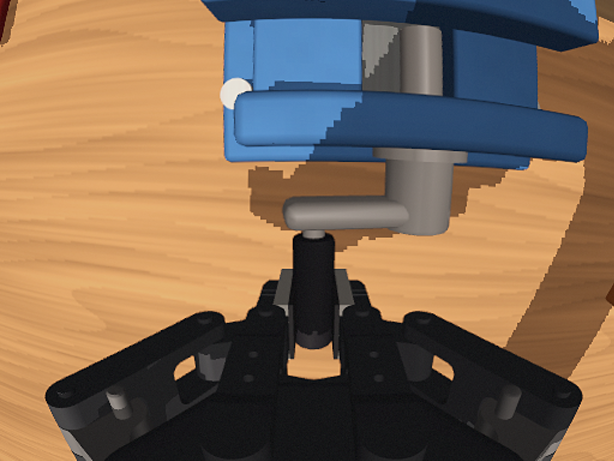

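Call:
move_arm(
  rows="0 0 0 0 0 0 -1;0 0 0 0 0 0 -1;0 0 0 0 0 0 -1;0 0 0 0 0 0 -1;0 0 0 0 0 0 -1;0 0 -0.13 0 0 0 -1;0 0 -0.26 0 0 0 -1;0 0 -0.4 0 0 0 -1;0 0 -0.53 0 0 0 -1;0 0 -0.66 0 0 0 -1;0 0 -0.8 0 0 0 -1;0 0 -0.8 0 0 0 -1",
)

```text
clock: 9.82
eef_pos: [423.7, 44.4, 319.7]
tool_rot: [3.141, -0.012, 0.079]
force: [1.9, -0.5, 0.0]
width: 85.3
gripper_force: 0.0
```

Run:
```python
from h import *
st()
c=Cam('wrist');save(c.img,'w5.png',None,1.56);save(c.img,'w5raw.png');np.savez('w5.npz',E=c.E,f=c.f,c=c.c)
```

```text
9.82 [423.7  44.4 319.7] [ 3.1407 -0.0118  0.0787] w 85.3 gf 0.0 F [ 1.9 -0.5  0. ]
```

View pics/w5.png

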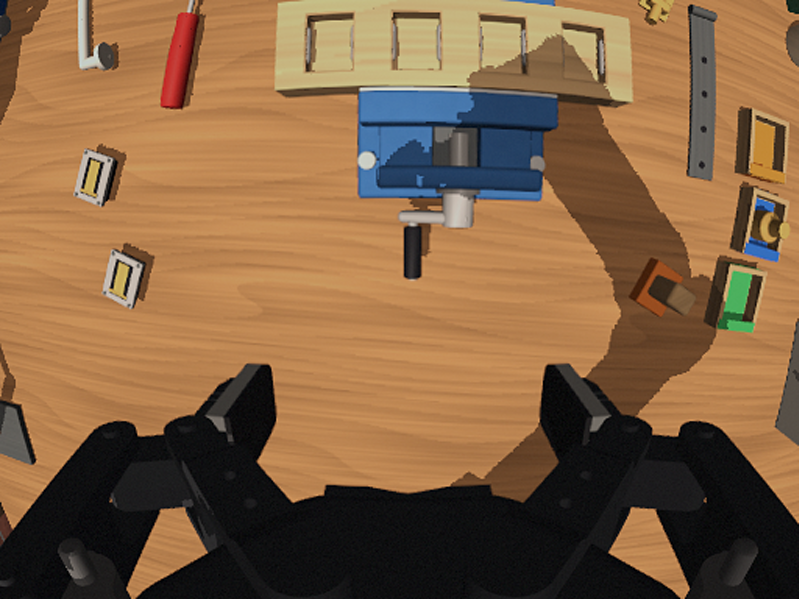

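```bash
cat >> h.py <<'E'
def load(fn):
    w=np.load(fn);c=Cam.__new__(Cam);c.fish=True;c.E=w['E'];c.f=float(w['f']);c.c=w['c'];return c
VO=np.array([579.5,13.3]);VY=0.075
def V(x,y,z):
    a=VY;return np.array([VO[0]+x*np.cos(a)-y*np.sin(a),VO[1]+x*np.sin(a)+y*np.cos(a),z])
E
python3 - <<'E'
from h import *
c=load('w5.npz')
for th in(4.19,4.29,4.4,4.5,4.6,4.7,4.8):
    y=-40*np.sin(th);z=66+40*np.cos(th)
    print(th,np.round(1.56*c.pix([V(-172.5,y,z),V(-127.5,y,z)]),1).tolist())
print('hub',1.56*c.pix([V(-128,0,66)]))
def t(n,uv,z): print(n,np.round(c.at(np.array(uv)/1.56,z),1))
for n,uv in dict(rTL=(281,2),rTR=(628,21),rBL=(277,89),rBR=(631,99)).items(): t(n,uv,86)
t('mjFL',(360,124),80);t('mjFR',(557,126),80);t('mjBL',(359,94),80);t('mjBR',(557,93),80)
# hooks & block
for n,uv in dict(Aul=(88,149),Aur=(117,155),Abr=(105,206),Abl=(76,196)).items(): t(n,uv,22)
for n,uv in dict(Bul=(117,249),Bur=(146,254),Bbr=(131,307),Bbl=(104,298)).items(): t(n,uv,22)
print(np.round(1.56*c.pix([V(-14,80,80),V(-14,-80,80),V(-95,65,88),V(-95,-65,88),V(-77,65,88),V(-77,-65,88)])))
E
```

```text
4.19 [[415.0, 279.3], [415.3, 228.1]]
4.29 [[412.9, 280.1], [413.3, 228.5]]
4.4 [[411.2, 281.1], [411.5, 229.0]]
4.5 [[410.0, 282.1], [410.3, 229.4]]
4.6 [[409.3, 283.1], [409.5, 229.9]]
4.7 [[409.0, 284.1], [409.2, 230.4]]
4.8 [[409.2, 285.2], [409.4, 230.9]]
hub [[458.02977644 231.52052663]]
rTL [632.8 160.8  86. ]
rTR [ 651.  -124.5   86. ]
rBL [557.5 155.8  86. ]
rBR [ 580.7 -129.3   86. ]
mjFL [531.9  88.5  80. ]
mjFR [546.9 -67.1  80. ]
mjBL [556.   91.2  80. ]
mjBR [574.4 -65.2  80. ]
Aul [517.7 391.1  22. ]
Aur [509.3 349.7  22. ]
Abr [456.  364.8  22. ]
Abl [467.1 407.8  22. ]
Bul [410.5 349.3  22. ]
Bur [406.8 311.   22. ]
Bbr [348.1 334.6  22. ]
Bbl [355.2 372.   22. ]
[[358.  90.]
 [560.  97.]
 [377. 191.]
 [544. 195.]
 [377. 168.]
 [544. 172.]]
```

Run:
```python
from h import *
print(np.round(read_state()['qpos'],2));plan((487.5,378.4,150),-0.30)
```

```text
[ 0.62  0.35 -1.03  2.    0.36  0.98 -2.08]
shift [ 0.2988 -1.098   0.557 ] turn [ 1.000e-04 -5.200e-03  2.405e-01] rows 9.1
```

Call:
move_arm(
  rows="0.05 -0.12 0 0 0 0.03 -1;0.1 -0.24 0 0 0 0.06 -1;0.14 -0.36 0 0 0 0.1 -1;0.18 -0.48 0 0 0 0.14 -1;0.2 -0.6 0.1 0 0 0.18 -1;0.25 -0.72 0.2 0 0 0.21 -1;0.3 -0.84 0.3 0 0 0.24 -1;0.3 -0.96 0.4 0 0 0.24 -1;0.3 -1 0.5 0 0 0.24 -1;0.3 -1 0.55 0 0 0.24 -1;0.3 -1 0.55 0 0 0.24 -1;0.3 -1 0.55 0 0 0.24 -1",
)

```text
clock: 10.87
eef_pos: [484.5, 348.1, 146.4]
tool_rot: [3.136, 0.002, -0.296]
force: [-0.2, 0.0, 1.0]
width: 85.3
gripper_force: 0.0
```

Run:
```python
from h import *
st();print(np.round(read_state()['qpos'],2))
c=Cam('wrist');save(c.img,'w6.png',None,1.56);save(c.img,'w6raw.png');np.savez('w6.npz',E=c.E,f=c.f,c=c.c)
```

```text
10.87 [484.5 348.1 146.4] [ 3.1363e+00  2.2000e-03 -2.9560e-01] w 85.3 gf 0.0 F [-0.2  0.   1. ]
[-0.39  0.72 -0.46  1.75  0.43  0.77 -2.93]
```

View pics/w6.png

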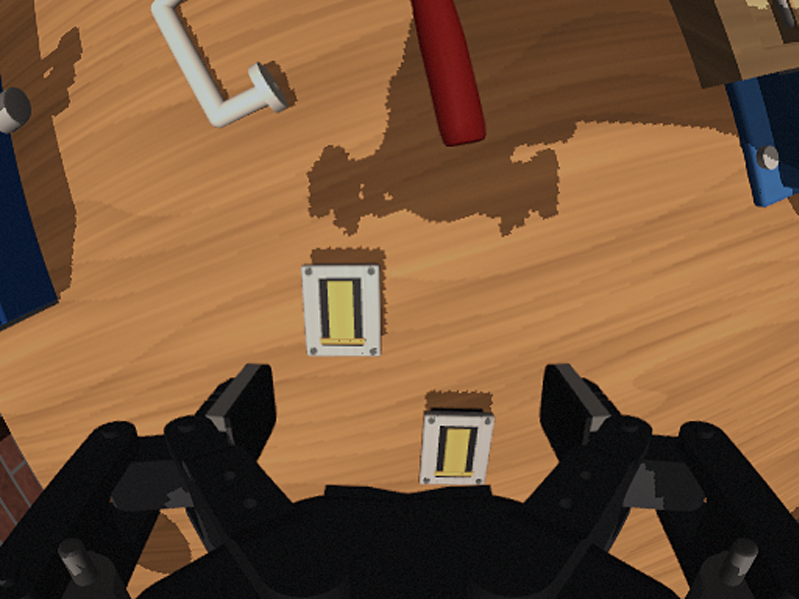

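```bash
cat >> h.py <<'E'
from scipy.optimize import least_squares
def fitrect(c,uv,z,L,W,k=1.56):
    """uv corners ordered +x+y,+x-y,-x-y,-x+y (in hook frame) ; returns x,y,yaw,rms px"""
    uv=np.array(uv)/k; q=np.array([[L,W],[L,-W],[-L,-W],[-L,W]])/2
    P=np.array([c.at(u,z)[:2] for u in uv]); m=P.mean(0); d=P[0]+P[1]-P[2]-P[3]
    f=lambda p:(c.pix(np.c_[q@np.array([[np.cos(p[2]),np.sin(p[2])],[-np.sin(p[2]),np.cos(p[2])]])+p[:2],np.full(4,z)])-uv).ravel()
    r=least_squares(f,[*m,np.arctan2(d[1],d[0])],x_scale=[1,1,.01]); return np.round(r.x,3),np.round(np.sqrt(np.mean(r.fun**2)),2)
E
python3 - <<'E'
from h import *
c=load('w6.npz')
print(fitrect(c,[(302,265),(382,264),(382,356),(308,355)],22,54,44))
print(fitrect(c,[(424,411),(495,413),(488,485),(419,484)],22,54,44))
plan((487.5,378.4,150),-0.30+np.pi/2)
E
```

```text
(array([ 4.87476e+02,  3.83906e+02, -2.99000e-01]), np.float64(0.3))
(array([ 3.79533e+02,  3.46269e+02, -3.29000e-01]), np.float64(0.95))
shift [-0.0247 -0.0981 -0.0064] turn [ 0.001   0.0014 -0.9983] rows 12.5
```

Call:
move_arm(
  rows="0 0 0 0 0 -0.079 -1;0 0 0 0 0 -0.158 -1;0 -0.05 0 0 0 -0.237 -1;0 -0.1 0 0 0 -0.316 -1;-0.02 -0.11 0 0 0 -0.395 -1;-0.02 -0.11 0 0 0 -0.474 -1;-0.02 -0.11 0 0 0 -0.553 -1;-0.02 -0.11 0 0 0 -0.632 -1;-0.02 -0.11 0 0 0 -0.711 -1;-0.02 -0.11 0 0 0 -0.79 -1;-0.02 -0.11 0 0 0 -0.869 -1;-0.02 -0.11 0 0 0 -0.948 -1",
)

```text
clock: 11.92
eef_pos: [492.6, 380.5, 150.8]
tool_rot: [3.138, -0.002, 1.194]
force: [0.5, 1.4, -0.6]
width: 85.6
gripper_force: 0.0
```

Call:
move_arm(
  rows="0 0 0 0 0 -0.05 -1;0 0 0 0 0 -0.05 -1;0 0 0 0 0 -0.05 -1",
)

```text
clock: 12.17
eef_pos: [492.0, 380.9, 150.0]
tool_rot: [3.14, -0.001, 1.265]
force: [-0.8, 0.0, 1.3]
width: 85.1
gripper_force: 0.0
```

Run:
```python
from h import *
st();print(np.round(read_state()['qpos'],2))
c=Cam('wrist');save(c.img,'w7.png',None,1.56);np.savez('w7.npz',E=c.E,f=c.f,c=c.c)
```

```text
12.17 [492.  380.9 150. ] [ 3.1396e+00 -1.3000e-03  1.2646e+00] w 85.1 gf 0.0 F [-0.8  0.   1.3]
[-0.22  0.85 -0.86  1.68  0.76  0.98 -1.67]
```

View pics/w7.png

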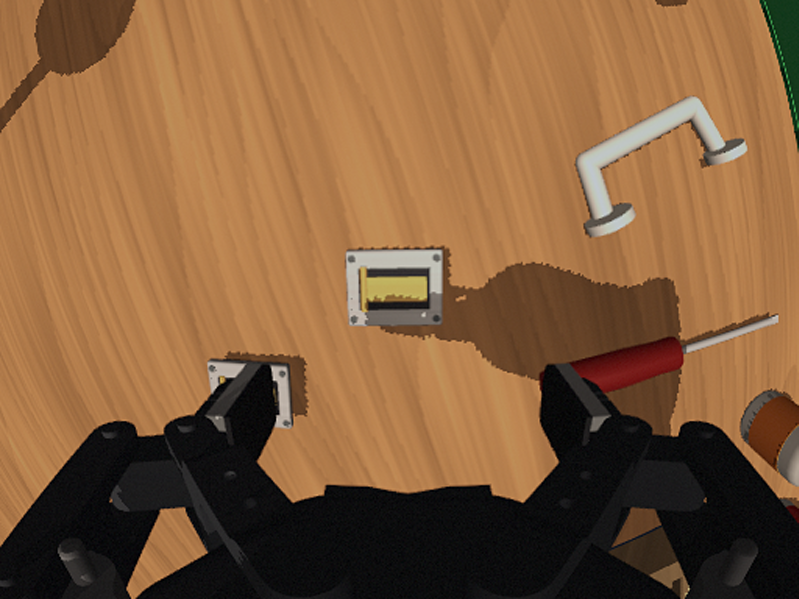

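Run:
```python
from h import *
c=load('w7.npz')
r,e=fitrect(c,[(443,249),(443,325),(349,325),(346,252)],22,54,44);print(r,e)
im=cv2.imread('pics/w7.png');print(im[287,350],im[256,395],im[230,395],im[318,430],im[318,360])
plan((r[0],r[1],80),r[2]+np.pi/2);plan((r[0],r[1],29),r[2]+np.pi/2)
```

```text
[ 4.8835e+02  3.8531e+02 -2.9100e-01] 0.52
[180 191 194] [183 193 193] [ 83 137 191] [103 109 118] [171 181 193]
shift [ 0.0095 -0.015   0.2325] turn [ 0.0011 -0.0006 -0.0093] rows 1.7
shift [ 0.0094 -0.0153  0.4025] turn [ 0.0011 -0.0006 -0.0093] rows 2.9
```

Call:
move_arm(
  rows="0.009 -0.015 0.12 0 0 -0.009 -1;0.009 -0.015 0.23 0 0 -0.009 -1;0.009 -0.015 0.3 0 0 -0.009 -1;0.009 -0.015 0.36 0 0 -0.009 -1;0.009 -0.015 0.402 0 0 -0.009 -1;0.009 -0.015 0.402 0 0 -0.009 -1;0.009 -0.015 0.402 0 0 -0.009 0;0.009 -0.015 0.402 0 0 -0.009 1;0.009 -0.015 0.402 0 0 -0.009 1;0.009 -0.015 0.402 0 0 -0.009 1;0.009 -0.015 0.402 0 0 -0.009 1;0.009 -0.015 0.402 0 0 -0.009 1",
)

```text
clock: 13.22
eef_pos: [487.7, 387.3, 30.0]
tool_rot: [3.14, -0.003, 1.284]
force: [-0.8, 1.1, -0.5]
width: 52.3
gripper_force: 52.5
```

Call:
move_arm(
  rows="0 0 -0.1 0 0 0 1;0 0 -0.2 0 0 0 1;0 0 -0.3 0 0 0 1;0 0 -0.4 0 0 0 1;0 0 -0.5 0 0 0 1;0 0 -0.61 0 0 0 1;0 0 -0.61 0 0 0 1",
)

```text
clock: 13.8
eef_pos: [488.5, 389.6, 218.4]
tool_rot: [3.136, -0.01, 1.284]
force: [0.7, 1.0, 0.8]
width: 52.0
gripper_force: 66.5
```

Run:
```python
from h import *
st();print(np.round(read_state()['qpos'],2))
plan((601,-11,214),1.646)
```

```text
13.8 [488.5 389.6 218.4] [ 3.1361 -0.0105  1.2837] w 52.0 gf 66.5 F [0.7 1.  0.8]
[-0.2   0.78 -0.92  1.62  0.69  1.08 -1.6 ]
shift [-1.1746  0.7377  0.0063] turn [ 0.0047 -0.006  -0.2307] rows 10.0
```

Call:
move_arm(
  rows="-0.1 0.06 0 0 0 -0.03 1;-0.2 0.12 0 0 0 -0.06 1;-0.3 0.19 0 0 0 -0.09 1;-0.4 0.25 0 0 0 -0.12 1;-0.5 0.31 0 0 0 -0.15 1;-0.6 0.38 0 0 0 -0.18 1;-0.7 0.44 0 0 0 -0.21 1;-0.8 0.5 0 0 0 -0.23 1;-0.9 0.57 0 0 0 -0.23 1;-1 0.63 0 0 0 -0.23 1;-1 0.63 0 0 0 -0.23 1",
)

```text
clock: 14.72
eef_pos: [585.3, 34.8, 209.6]
tool_rot: [-3.141, 0.007, 1.633]
force: [0.4, -2.4, -1.8]
width: 52.0
gripper_force: 66.4
```

Run:
```python
from h import *
st();plan((601,-11,214),1.646)
```

```text
14.72 [585.3  34.8 209.6] [-3.1409  0.0069  1.6327] w 52.0 gf 66.4 F [ 0.4 -2.4 -1.8]
shift [-0.1557  0.0427 -0.0136] turn [-0.0005  0.0044 -0.0085] rows 1.2
```

Call:
move_arm(
  rows="-0.07 0.02 -0.013 0 0 -0.008 1;-0.155 0.043 -0.013 0 0 -0.008 1;-0.155 0.043 -0.013 0 0 -0.008 1;-0.155 0.043 -0.013 0 0 -0.008 1",
)

```text
clock: 15.05
eef_pos: [599.8, -2.4, 214.5]
tool_rot: [-3.142, 0.001, 1.654]
force: [-0.5, 0.9, -0.4]
width: 51.6
gripper_force: 66.4
```

Run:
```python
from h import *
st()
c=Cam('wrist');save(c.img,'w8.png',None,1.56);np.savez('w8.npz',E=c.E,f=c.f,c=c.c)
```

```text
15.05 [599.8  -2.4 214.5] [-3.1415e+00  8.0000e-04  1.6538e+00] w 51.6 gf 66.4 F [-0.5  0.9 -0.4]
```

View pics/w8.png

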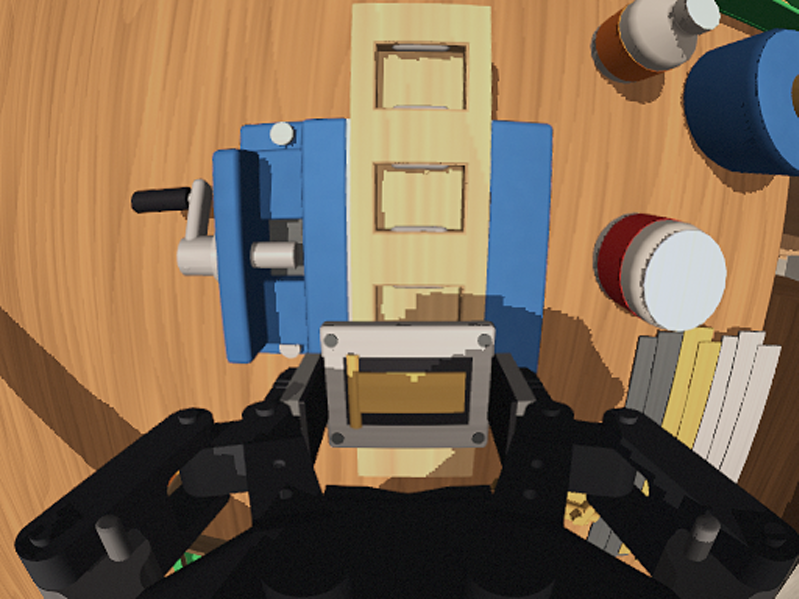

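Run:
```python
from h import *
c=load('w8.npz')
r3,e=fitrect(c,[(466,163),(466,231),(376,232),(375,163)],86,49,37);print('r3',r3,e)
r4,e=fitrect(c,[(466,41),(467,110),(376,110),(375,41)],86,49,37);print('r4',r4,e)
print(r4[:2]-r3[:2],np.arctan2(*-(r4[:2]-r3[:2])*[1,-1]))
for z in(206.5,204.5):
    h,e=fitrect(c,[(493,323),(489,446),(330,446),(321,323)],z,54,44);print('held',h,e,h[:2]-[599.8,-2.4])
for n,P in dict(L=[(348,120),(350,310)],Rr=[(489,120),(487,310)]).items(): print(n,[np.round(c.at(np.array(p)/1.56,86),1) for p in P])
```

```text
r3 [6.04241e+02 5.10910e+01 9.30000e-02] 0.22
r4 [5.98725e+02 1.18363e+02 9.40000e-02] 0.99
[-5.516 67.272] 0.08181245981682075
held [ 6.01709e+02 -3.04500e+00  9.10000e-02] 1.26 [ 1.909 -0.645]
held [ 6.01785e+02 -3.91000e+00  9.10000e-02] 0.9 [ 1.985 -1.51 ]
L [array([561.7,  90.2,  86. ]), array([569.7, -15.4,  86. ])]
Rr [array([637.2,  96.9,  86. ]), array([647.6,  -9. ,  86. ])]
```

Run:
```python
from h import *
st();plan((602.6,52.5,122),1.654)
```

```text
15.1 [599.4  -0.6 214.8] [-3.1416e+00 -3.0000e-04  1.6566e+00] w 52.1 gf 66.4 F [ 0.2  0.9 -0.5]
shift [0.1754 0.0258 0.3093] turn [-0.     -0.0002  0.0016] rows 2.6
```

Run:
```python
from h import *
a=cv2.imread('pics/w8.png')
for i in range(3):
    s=read_state();print(np.round(s['eef_pos'],2),round(s['tool_rot'][2],4))
    c=Cam('wrist');b=cv2.resize(c.img,None,fx=1.56,fy=1.56,interpolation=cv2.INTER_CUBIC)
    m=cv2.matchTemplate(b,a[25:245,335:505],cv2.TM_CCOEFF_NORMED);p=cv2.minMaxLoc(m);d=np.array(p[3])-[335,25]
    m=cv2.matchTemplate(b,a[320:450,315:500],cv2.TM_CCOEFF_NORMED);q=cv2.minMaxLoc(m)
    print(d,round(p[1],3),'held',np.array(q[3])-[315,320])
    print(fitrect(c,np.array([(466,163),(466,231),(376,232),(375,163)])+d,86,49,37))
```

```text
[599.39  -0.61 214.77] 1.6566
[1 3] 0.979 held [0 0]
(array([6.04376e+02, 5.14000e+01, 9.60000e-02]), np.float64(0.25))
[5.9919e+02 3.8000e-01 2.1497e+02] 1.6585
[1 5] 0.977 held [0 0]
(array([6.04205e+02, 5.13400e+01, 9.80000e-02]), np.float64(0.27))
[599.16   0.81 215.04] 1.6594
[1 6] 0.976 held [0 0]
(array([6.04187e+02, 5.12180e+01, 9.90000e-02]), np.float64(0.29))
```

Run:
```python
from h import *
plan((602.6,52.6,124),1.6594)
```

```text
shift [0.1703 0.0265 0.3036] turn [ 0.0002 -0.0003  0.0003] rows 2.5
```

Call:
move_arm(
  rows="0.09 0.01 0.05 0 0 0 1;0.17 0.026 0.12 0 0 0 1;0.17 0.026 0.22 0 0 0 1;0.17 0.026 0.303 0 0 0 1;0.17 0.026 0.303 0 0 0 1;0.17 0.026 0.303 0 0 0 1;0.17 0.026 0.303 0 0 0 1;0.17 0.026 0.303 0 0 0 1;0.17 0.026 0.303 0 0 0 1;0.17 0.026 0.303 0 0 0 1;0.17 0.026 0.303 0 0 0 1;0.17 0.026 0.303 0 0 0 1",
)

```text
clock: 16.25
eef_pos: [603.1, 50.9, 124.4]
tool_rot: [3.141, 0.0, 1.657]
force: [0.5, -0.5, -1.8]
width: 51.7
gripper_force: 66.4
```

Run:
```python
from h import *
st();plan((602.6,52.6,122),1.6594)
```

```text
16.25 [603.1  50.9 124.4] [3.1408e+00 1.0000e-04 1.6574e+00] w 51.7 gf 66.4 F [ 0.5 -0.5 -1.8]
shift [ 0.0058 -0.0013  0.0079] turn [ 0.0005  0.0001 -0.0013] rows 0.1
```

Lower into the recess.

Call:
move_arm(
  rows="0.005 -0.001 0.015 0 0 0 1;0.005 -0.001 0.03 0 0 0 1;0.005 -0.001 0.04 0 0 0 1;0.005 -0.001 0.04 0 0 0 1;0.005 -0.001 0.04 0 0 0 1",
)

```text
clock: 16.67
eef_pos: [602.2, 52.5, 111.4]
tool_rot: [-3.141, -0.0, 1.658]
force: [-0.1, -0.3, -0.2]
width: 51.5
gripper_force: 66.4
```

Call:
move_arm(
  rows="0 0 0.01 0 0 0 1;0 0 0.017 0 0 0 1;0 0 0.017 0 0 0 1;0 0 0.017 0 0 0 1",
)

```text
clock: 17.0
eef_pos: [602.6, 52.6, 106.8]
tool_rot: [3.141, -0.0, 1.658]
force: [0.8, 0.1, -0.8]
width: 51.5
gripper_force: 66.5
```

Call:
move_arm(
  rows="0 0 0.005 0 0 0 1;0 0 0.005 0 0 0 1;0 0 0.005 0 0 0 1",
)

```text
clock: 17.25
eef_pos: [602.7, 52.8, 106.1]
tool_rot: [3.141, 0.0, 1.658]
force: [-1.8, -0.4, 4.8]
width: 52.2
gripper_force: 67.1
```

Call:
move_arm(
  rows="0 0 0.004 0 0 0 -1;0 0 0.004 0 0 0 -1;0 0 0.004 0 0 0 -1;0 0 0.004 0 0 0 -1;0 0 0 0 0 0 -1;0 0 -0.1 0 0 0 -1;0 0 -0.2 0 0 0 -1;0 0 -0.3 0 0 0 -1;0 0 -0.36 0 0 0 -1;0 0 -0.36 0 0 0 -1;0 0 -0.36 0 0 0 -1;0 0 -0.36 0 0 0 -1",
)

```text
clock: 18.25
eef_pos: [602.0, 52.0, 212.4]
tool_rot: [-3.14, 0.001, 1.658]
force: [-0.3, 0.2, -0.8]
width: 85.5
gripper_force: 0.0
```

Run:
```python
from h import *
st();s=read_state();print(np.round(s['qpos'],2))
c=Cam('wrist');save(c.img,'w9.png',None,1.56);np.savez('w9.npz',E=c.E,f=c.f,c=c.c)
# expected: rail-top-level hook rect if proud 5.5 (flange top 86+12.5)
plan((379.5,346.3,200),-0.35+np.pi/2)
```

```text
18.25 [602.   52.  212.4] [-3.1402e+00  8.0000e-04  1.6578e+00] w 85.5 gf 0.0 F [-0.3  0.2 -0.8]
[ 0.45  0.82 -1.05  1.67  0.78  1.13 -0.74]
shift [ 1.0418 -0.6527  0.0406] turn [-0.0013  0.0007  0.2782] rows 8.8
```

View pics/w9.png

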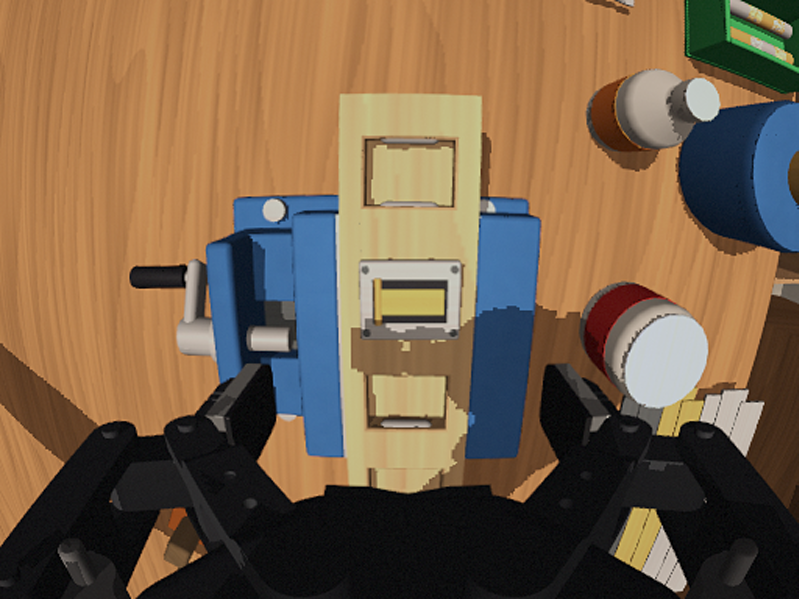

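Call:
move_arm(
  rows="0.1 -0.06 0 0 0 0.03 -1;0.2 -0.12 0 0 0 0.06 -1;0.3 -0.19 0 0 0 0.09 -1;0.4 -0.25 0 0 0 0.12 -1;0.5 -0.31 0 0 0 0.15 -1;0.6 -0.38 0 0 0 0.18 -1;0.7 -0.44 0 0 0 0.21 -1;0.8 -0.5 0 0 0 0.24 -1;0.9 -0.57 0 0 0 0.27 -1;1 -0.63 0.1 0 0 0.278 -1;1 -0.63 0.2 0 0 0.278 -1;1 -0.63 0.2 0 0 0.278 -1",
)

```text
clock: 19.3
eef_pos: [384.1, 333.8, 148.5]
tool_rot: [-3.137, 0.008, 1.227]
force: [-0.7, -1.6, -0.1]
width: 85.1
gripper_force: 0.0
```

Run:
```python
from h import *
st();plan((379.5,346.3,150),-0.35+np.pi/2);print(np.round(read_state()['qpos'],2))
```

```text
19.3 [384.1 333.8 148.5] [-3.137   0.0082  1.2266] w 85.1 gf 0.0 F [-0.7 -1.6 -0.1]
shift [ 0.0338 -0.0286 -0.0052] turn [-0.0029  0.0052  0.0037] rows 0.3
[-0.22  0.72 -0.85  1.98  0.76  0.8  -1.87]
```

Call:
move_arm(
  rows="0.03 -0.025 0 0 0 0 -1;0.03 -0.025 0 0 0 0 -1;0.03 -0.025 0 0 0 0 -1;0.03 -0.025 0 0 0 0 -1;0.03 -0.025 0 0 0 0 -1;0.03 -0.025 0 0 0 0 -1",
)

```text
clock: 19.8
eef_pos: [385.0, 345.5, 153.9]
tool_rot: [3.141, -0.001, 1.22]
force: [-0.7, -0.6, -0.5]
width: 85.1
gripper_force: 0.0
```

```bash
cat >> h.py <<'E'
def flange(c,z=22):
    hsv=cv2.cvtColor(c.img,cv2.COLOR_BGR2HSV); m=((hsv[...,1]<60)&(hsv[...,2]>90)).astype(np.uint8)
    m[290:]=0
    cs,_=cv2.findContours(m,cv2.RETR_EXTERNAL,cv2.CHAIN_APPROX_NONE)
    for k in cs:
        k=cv2.convexHull(k)
        if cv2.contourArea(k)<900: continue
        P=np.array([c.at(p[0]+0.0,z)[:2] for p in k],np.float32); (ctr,(w,h),a)=cv2.minAreaRect(P)
        if w<h: a+=90; w,h=h,w
        a=(np.radians(a)+np.pi/2)%np.pi-np.pi/2
        print('flange',np.round(ctr,1),round(w,1),round(h,1),'yaw',round(a,3),'px',k.mean(0)[0].round())
E
python3 - <<'E'
from h import *
t=load('w7.npz');t.img=cv2.resize(cv2.imread('pics/w7.png'),(512,384),interpolation=cv2.INTER_AREA);flange(t);print('---')
st();c=Cam('wrist');save(c.img,'w10raw.png');np.savez('w10.npz',E=c.E,f=c.f,c=c.c);flange(c)
E
```

```text
flange [487.8 386. ] 53.0 43.2 yaw -0.304 px [250. 182.]
flange [657.8 419.6] 108.8 39.2 yaw 0.223 px [415.  96.]
---
19.8 [385.  345.5 153.9] [ 3.1407e+00 -7.0000e-04  1.2195e+00] w 85.1 gf 0.0 F [-0.7 -0.6 -0.5]
flange [378.4 348.2] 53.1 43.0 yaw -0.35 px [254. 185.]
flange [654.5 417.8] 109.8 44.3 yaw 0.146 px [478.  34.]
```

Run:
```python
from h import *
st();plan((378.4,348.2,30),-0.35+np.pi/2)
```

```text
19.85 [384.8 345.5 153.7] [ 3.1409e+00 -4.0000e-04  1.2198e+00] w 85.3 gf 0.0 F [ 0.3 -1.1 -0.1]
shift [ 0.0008 -0.0234  0.4125] turn [ 0.0005 -0.0003 -0.0006] rows 3.0
```

Call:
move_arm(
  rows="0 -0.023 0.1 0 0 0 -1;0 -0.023 0.2 0 0 0 -1;0 -0.023 0.3 0 0 0 -1;0 -0.023 0.36 0 0 0 -1;0 -0.023 0.412 0 0 0 -1;0 -0.023 0.412 0 0 0 -1;0 -0.023 0.412 0 0 0 0;0 -0.023 0.412 0 0 0 1;0 -0.023 0.412 0 0 0 1;0 -0.023 0.412 0 0 0 1;0 -0.023 0.412 0 0 0 1;0 -0.023 0.412 0 0 0 1",
)

```text
clock: 20.85
eef_pos: [378.3, 349.0, 31.4]
tool_rot: [3.14, -0.002, 1.221]
force: [-0.7, -0.6, 4.6]
width: 51.9
gripper_force: 62.3
```

Run:
```python
from h import *
st()
```

```text
20.85 [378.3 349.   31.4] [ 3.1404e+00 -2.4000e-03  1.2208e+00] w 51.9 gf 62.3 F [-0.7 -0.6  4.6]
```

Call:
move_arm(
  rows="0 0 -0.1 0 0 0 1;0 0 -0.2 0 0 0 1;0 0 -0.3 0 0 0 1;0 0 -0.4 0 0 0 1;0 0 -0.5 0 0 0 1;0 0 -0.62 0 0 0 1;0 0 -0.62 0 0 0 1;0 0 -0.62 0 0 0 1",
)

```text
clock: 21.52
eef_pos: [378.6, 349.1, 218.3]
tool_rot: [3.138, -0.005, 1.22]
force: [-0.1, -0.8, -1.4]
width: 51.6
gripper_force: 63.7
```

Run:
```python
from h import *
st()
c=load('w9.npz')
print('r4',fitrect(c,[(456,138),(455,207),(364,205),(365,137)],86,49,37))
print('r2',fitrect(c,[(447,374),(447,430),(367,428),(366,374)],86,49,37))
c=Cam('wrist');save(c.img,'w11raw.png')
z=read_state()['eef_pos'][2]-9.4
flange(c,z)
plan((605,-67,215),1.657)
```

```text
21.52 [378.6 349.1 218.3] [ 3.1384 -0.0045  1.2204] w 51.6 gf 63.7 F [-0.1 -0.8 -1.4]
r4 (array([5.9895e+02, 1.1882e+02, 7.2000e-02]), np.float64(0.24))
r2 (array([ 6.08895e+02, -1.59220e+01,  8.30000e-02]), np.float64(0.59))
flange [379.7 347.1] 53.5 43.8 yaw -0.354 px [255. 249.]
flange [288.1 499.5] 39.7 33.6 yaw -0.014 px [21. 66.]
flange [511.8 411.7] 57.5 20.1 yaw 0.221 px [444.  57.]
flange [294.5 524.2] 45.5 19.4 yaw -0.658 px [20. 17.]
shift [-1.0399  1.1851  0.0065] turn [ 0.0014 -0.0005 -0.2778] rows 11.3
```

Call:
move_arm(
  rows="-0.08 0.09 0 0 0 -0.03 1;-0.16 0.18 0 0 0 -0.06 1;-0.24 0.27 0 0 0 -0.09 1;-0.32 0.36 0 0 0 -0.12 1;-0.4 0.46 0 0 0 -0.15 1;-0.48 0.55 0 0 0 -0.18 1;-0.56 0.64 0 0 0 -0.21 1;-0.64 0.73 0 0 0 -0.24 1;-0.72 0.82 0 0 0 -0.278 1;-0.8 0.92 0 0 0 -0.278 1;-0.86 1 0 0 0 -0.278 1;-0.86 1 0 0 0 -0.278 1",
)

```text
clock: 22.57
eef_pos: [573.3, -5.1, 212.8]
tool_rot: [-3.139, 0.004, 1.647]
force: [-0.3, -1.0, -1.2]
width: 51.7
gripper_force: 63.7
```

Run:
```python
from h import *
st();plan((607.9,-14.8,140),1.657)
```

```text
22.57 [573.3  -5.1 212.8] [-3.1392  0.0039  1.6466] w 51.7 gf 63.7 F [-0.3 -1.  -1.2]
shift [-0.0401  0.113   0.2425] turn [-0.0015  0.0025 -0.0066] rows 1.9
```

Call:
move_arm(
  rows="-0.03 0.08 0 0 0 0 1;-0.03 0.08 0.1 0 0 0 1;-0.03 0.08 0.2 0 0 0 1;-0.03 0.08 0.2 0 0 0 1;-0.03 0.08 0.2 0 0 0 1;-0.03 0.08 0.2 0 0 0 1;-0.03 0.08 0.2 0 0 0 1;-0.03 0.08 0.2 0 0 0 1;-0.03 0.08 0.2 0 0 0 1;-0.03 0.08 0.2 0 0 0 1",
)

```text
clock: 23.4
eef_pos: [596.2, -3.7, 156.6]
tool_rot: [3.14, 0.0, 1.658]
force: [-0.2, 0.0, -1.3]
width: 51.5
gripper_force: 63.7
```

Run:
```python
from h import *
st();plan((607.9,-14.8,124),1.657)
c=Cam('wrist');save(c.img,'w12raw.png');flange(c,read_state()['eef_pos'][2]-9.4)
```

```text
23.4 [596.2  -3.7 156.6] [3.1402e+00 4.0000e-04 1.6578e+00] w 51.5 gf 63.7 F [-0.2  0.  -1.3]
shift [-0.0403  0.0355  0.1086] turn [0.0009 0.0003 0.0005] rows 0.9
flange [761.8 -10. ] 50.4 43.8 yaw -1.511 px [497. 262.]
flange [597.5  -5.1] 53.7 43.4 yaw 0.087 px [260. 254.]
flange [704.9  20.4] 79.3 59.8 yaw 1.136 px [469. 188.]
flange [546.5  31.9] 20.9 19.1 yaw 0.065 px [159. 174.]
flange [511.5  36.5] 39.4 17.6 yaw -1.505 px [ 99. 155.]
flange [601.1  53.5] 39.0 31.6 yaw 0.087 px [286. 126.]
flange [693.1 130.2] 42.7 18.1 yaw 0.348 px [463.  16.]
```

Call:
move_arm(
  rows="-0.02 0.018 0 0 0 0 1;-0.04 0.035 0.05 0 0 0 1;-0.04 0.035 0.1 0 0 0 1;-0.04 0.035 0.1 0 0 0 1;-0.04 0.035 0.1 0 0 0 1;-0.04 0.035 0.1 0 0 0 1;-0.04 0.035 0.1 0 0 0 1;-0.04 0.035 0.1 0 0 0 1",
)

```text
clock: 24.12
eef_pos: [607.5, -14.3, 126.2]
tool_rot: [3.141, -0.0, 1.658]
force: [-0.2, 0.5, -0.9]
width: 51.8
gripper_force: 63.7
```

Run:
```python
from h import *
st();plan((607.9,-14.8,112),1.657)
c=Cam('wrist');save(c.img,'w12.png',None,1.56);np.savez('w12.npz',E=c.E,f=c.f,c=c.c);flange(c,read_state()['eef_pos'][2]-9.4)
```

```text
24.12 [607.5 -14.3 126.2] [ 3.1408e+00 -2.0000e-04  1.6584e+00] w 51.8 gf 63.7 F [-0.2  0.5 -0.9]
shift [-0.0019  0.0011  0.0472] turn [ 0.0005 -0.0001  0.0009] rows 0.3
flange [772.  -26.7] 56.1 26.5 yaw -1.047 px [501. 254.]
flange [609.1 -15.6] 53.0 43.3 yaw 0.087 px [263. 256.]
flange [734.8   8.9] 93.9 62.8 yaw -1.355 px [464. 191.]
flange [541.5  24.9] 24.5 19.2 yaw 0.075 px [127. 161.]
flange [499.  29.] 45.8 19.7 yaw -1.485 px [ 62. 151.]
flange [604.4  50.7] 46.8 38.1 yaw 0.088 px [270. 106.]
```

Call:
move_arm(
  rows="-0.002 0.001 0.02 0 0 0 1;-0.002 0.001 0.035 0 0 0 1;-0.002 0.001 0.047 0 0 0 1;-0.002 0.001 0.047 0 0 0 1;-0.002 0.001 0.047 0 0 0 1",
)

```text
clock: 24.58
eef_pos: [607.4, -15.3, 111.1]
tool_rot: [-3.141, -0.0, 1.658]
force: [-0.9, -0.4, -0.5]
width: 52.0
gripper_force: 63.7
```

Call:
move_arm(
  rows="0 0 0.008 0 0 0 1;0 0 0.014 0 0 0 1;0 0 0.014 0 0 0 1;0 0 0.014 0 0 0 1",
)

```text
clock: 24.92
eef_pos: [608.0, -14.8, 107.8]
tool_rot: [3.141, -0.001, 1.658]
force: [-1.5, 1.2, 3.1]
width: 51.7
gripper_force: 64.0
```

Call:
move_arm(
  rows="0 0 0.002 0 0 0 -1;0 0 0.002 0 0 0 -1;0 0 0.002 0 0 0 -1;0 0 0.002 0 0 0 -1;0 0 0 0 0 0 -1;0 0 -0.1 0 0 0 -1;0 0 -0.2 0 0 0 -1;0 0 -0.3 0 0 0 -1;0 0 -0.36 0 0 0 -1;0 0 -0.36 0 0 0 -1;0 0 -0.36 0 0 0 -1;0 0 -0.36 0 0 0 -1",
)

```text
clock: 25.92
eef_pos: [607.1, -15.8, 214.5]
tool_rot: [-3.14, 0.001, 1.658]
force: [-0.2, -0.2, -1.2]
width: 85.3
gripper_force: 0.0
```

Run:
```python
from h import *
st();print(np.round(read_state()['qpos'],2))
c=Cam('wrist');save(c.img,'w13.png',None,1.56);np.savez('w13.npz',E=c.E,f=c.f,c=c.c);flange(c,98.5);plan((412,-218,200),1.657)
a=cv2.imread('pics/top0raw.png');hsv=cv2.cvtColor(a,cv2.COLOR_BGR2HSV);print(hsv[240:248,328:346,0][::2],hsv[240:248,328:346,1][::2])
```

```text
25.92 [607.1 -15.8 214.5] [-3.1401e+00  7.0000e-04  1.6576e+00] w 85.3 gf 0.0 F [-0.2 -0.2 -1.2]
[ 0.57  0.82 -1.06  1.66  0.78  1.14 -0.62]
flange [762.  -53.1] 76.3 31.6 yaw -1.516 px [417. 234.]
flange [844.7 -62.6] 108.1 62.5 yaw -1.511 px [476. 240.]
flange [609.7 -16.2] 53.5 43.4 yaw 0.085 px [269. 188.]
flange [761.1  22.8] 79.0 64.2 yaw -0.123 px [430. 164.]
flange [481.7  25.9] 54.5 25.5 yaw -1.57 px [118. 132.]
flange [604.6  50.6] 53.6 43.1 yaw 0.089 px [268. 114.]
flange [734.8 158.8] 53.0 27.6 yaw 0.298 px [420.  17.]
shift [-0.6149 -0.7057  0.0487] turn [-0.0014  0.0003  0.0005] rows 6.7
[[13 13 12 13 16 18 18 15 16 18 18 17 16 14 12 11 12 13]
 [13 13 14 15 17 17 15 15 18 20 20 20 19 18 18 17 16 15]
 [13 12 16 18 18 17 14 17 18 20 20 20 19 19 18 19 18 16]
 [13 14 17 18 18 18 17 17 17 18 19 18 18 19 20 20 18 15]] [[164 163 164 183 199 193 180 173 131 134 129 132 145 161 176 185 191 181]
 [167 172 177 193 194 189 149 139 134 128 125 124 127 128 131 132 140 149]
 [158 168 185 198 198 180 143 133 128 124 125 128 125 129 129 130 133 143]
 [172 185 190 189 188 185 179 155 134 131 128 131 128 127 126 122 135 149]]
```

Call:
move_arm(
  rows="-0.09 -0.1 0 0 0 0 -1;-0.18 -0.2 0 0 0 0 -1;-0.27 -0.3 0 0 0 0 -1;-0.36 -0.4 0 0 0 0 -1;-0.45 -0.5 0 0 0 0 -1;-0.54 -0.6 0 0 0 0 -1;-0.6 -0.7 0.05 0 0 0 -1;-0.61 -0.7 0.05 0 0 0 -1;-0.61 -0.7 0.05 0 0 0 -1;-0.61 -0.7 0.05 0 0 0 -1;-0.61 -0.7 0.05 0 0 0 -1;-0.61 -0.7 0.05 0 0 0 -1",
)

```text
clock: 26.97
eef_pos: [415.7, -214.5, 200.6]
tool_rot: [3.14, -0.001, 1.66]
force: [-0.4, 0.2, -0.5]
width: 85.2
gripper_force: 0.0
```

Run:
```python
from h import *
st();print(np.round(read_state()['qpos'],2))
c=Cam('wrist');save(c.img,'w14.png',None,1.56);np.savez('w14.npz',E=c.E,f=c.f,c=c.c)
```

```text
26.97 [ 415.7 -214.5  200.6] [ 3.1402e+00 -6.0000e-04  1.6603e+00] w 85.2 gf 0.0 F [-0.4  0.2 -0.5]
[ 1.15  0.7  -1.15  2.05  0.81  0.95 -0.35]
```

View pics/w14.png

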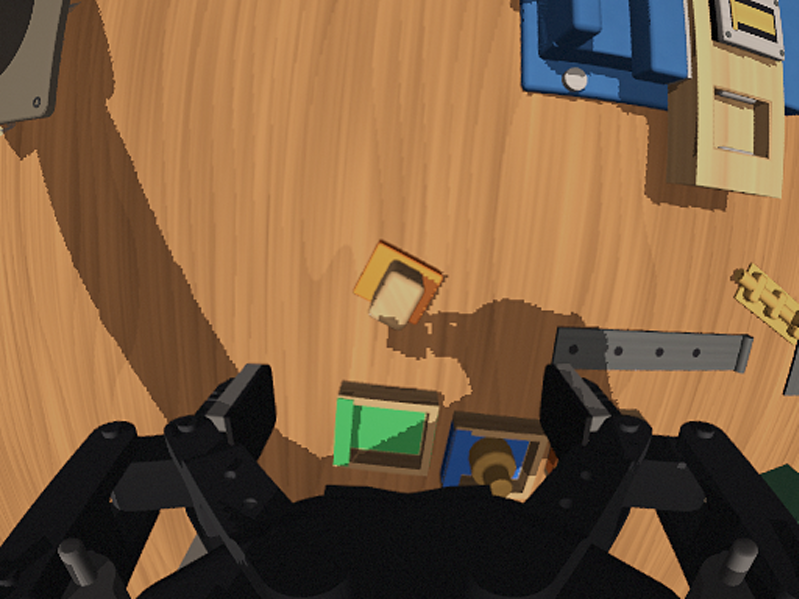

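Run:
```python
from h import *
c=load('w14.npz')
k=1.56
T,L,Rr=[c.at(np.array(p)/k,20) for p in((380,241),(354,293),(443,275))]
print('foot centre',(L+Rr)/2,np.linalg.norm(T-L),np.linalg.norm(T-Rr),'xaxis',np.arctan2(*(Rr-T)[[1,0]]),np.arctan2(*(T-L)[[1,0]])-np.pi/2)
S=np.array([c.at(np.array(p)/k,65)[:2] for p in((397,270),(425,285),(405,329),(370,316))]);print(S.mean(0));print(np.linalg.norm(np.diff(S,axis=0),axis=1),[np.arctan2(*d[::-1]) for d in np.diff(S,axis=0)])
# orange tray from top & coarse
```

```text
foot centre [ 412.00141056 -222.36142484   20.        ] 39.83659982166461 47.88416266708371 xaxis -0.4117269870508803 -0.38408145574451114
[ 413.26012938 -221.35351879]
[18.27198974 29.00783916 21.98642402] [np.float64(-0.4120350355331537), np.float64(-1.8895051615985414), np.float64(2.8583572301038336)]
```

Run:
```python
from h import *
st();plan((412.5,-222,120),1.17);plan((412.5,-222,42),1.17)
```

```text
27.02 [ 415.5 -214.6  200.6] [ 3.1405e+00 -4.0000e-04  1.6602e+00] w 85.2 gf 0.0 F [0.1 0.2 0.1]
shift [-0.0237 -0.0126  0.2687] turn [ 0.0006 -0.0004  0.3121] rows 3.9
shift [-0.0238 -0.0129  0.5287] turn [ 0.0006 -0.0004  0.3121] rows 3.9
```

Call:
move_arm(
  rows="-0.02 -0.01 0 0 0 0.078 -1;-0.024 -0.013 0.05 0 0 0.156 -1;-0.024 -0.013 0.1 0 0 0.234 -1;-0.024 -0.013 0.15 0 0 0.312 -1;-0.024 -0.013 0.2 0 0 0.312 -1;-0.024 -0.013 0.27 0 0 0.312 -1;-0.024 -0.013 0.27 0 0 0.312 -1;-0.024 -0.013 0.27 0 0 0.312 -1;-0.024 -0.013 0.27 0 0 0.312 -1;-0.024 -0.013 0.27 0 0 0.312 -1",
)

```text
clock: 27.85
eef_pos: [412.1, -223.2, 120.4]
tool_rot: [3.14, -0.0, 1.168]
force: [-0.2, 0.2, 1.1]
width: 85.3
gripper_force: 0.0
```

Run:
```python
from h import *
st();plan((412.5,-222,42),1.17)
c=Cam('wrist');save(c.img,'w15.png',None,1.56)
h=cv2.cvtColor(c.img,cv2.COLOR_BGR2HSV)
# stem/foot separation: orange = high saturation & value
m=((h[...,1]>195)&(h[...,2]>120)&(h[...,0]<20)).astype(np.uint8);m[290:]=0
m=cv2.morphologyEx(m,cv2.MORPH_OPEN,np.ones((3,3)))
for k in cv2.findContours(m,0,2)[0]:
    if cv2.contourArea(k)>300:
        P=np.array([c.at(p[0]+0.,20)[:2] for p in cv2.convexHull(k)],np.float32);print(cv2.minAreaRect(P),cv2.contourArea(k),k.mean(0))
```

```text
27.85 [ 412.1 -223.2  120.4] [ 3.1397e+00 -3.0000e-04  1.1683e+00] w 85.3 gf 0.0 F [-0.2  0.2  1.1]
shift [ 0.0042 -0.0008  0.2613] turn [ 0.0012 -0.0002 -0.0011] rows 1.9
```

Call:
move_arm(
  rows="0.004 0 0.1 0 0 0 -1;0.004 0 0.18 0 0 0 -1;0.004 0 0.23 0 0 0 -1;0.004 0 0.261 0 0 0 -1;0.004 0 0.261 0 0 0 -1;0.004 0 0.261 0 0 0 0.2;0.004 0 0.261 0 0 0 1;0.004 0 0.261 0 0 0 1;0.004 0 0.261 0 0 0 1;0.004 0 0.261 0 0 0 1;0.004 0 0.261 0 0 0 1;0.004 0 0.261 0 0 0 1",
)

```text
clock: 28.9
eef_pos: [411.8, -222.5, 41.7]
tool_rot: [3.141, 0.001, 1.167]
force: [-1.3, -0.2, 6.8]
width: 23.5
gripper_force: 59.8
```

Call:
move_arm(
  rows="0 0 -0.1 0 0 0 1;0 0 -0.2 0 0 0 1;0 0 -0.3 0 0 0 1;0 0 -0.4 0 0 0 1;0 0 -0.5 0 0 0 1;0 0 -0.55 0 0 0 1;0 0 -0.55 0 0 0 1;0 0 -0.55 0 0 0 1",
)

```text
clock: 29.57
eef_pos: [411.3, -222.7, 206.1]
tool_rot: [3.141, 0.001, 1.167]
force: [-0.9, 0.0, -3.0]
width: 23.4
gripper_force: 60.3
```

Run:
```python
from h import *
st();plan((608.1,-16.3,200),1.657)
```

```text
29.57 [ 411.3 -222.7  206.1] [3.1408e+00 9.0000e-04 1.1670e+00] w 23.4 gf 60.3 F [-0.9  0.  -3. ]
shift [0.8905 0.3329 0.0198] turn [ 3.00e-04  7.00e-04 -3.12e-01] rows 6.8
```

Call:
move_arm(
  rows="0.11 0.04 0 0 0 -0.04 1;0.22 0.08 0 0 0 -0.08 1;0.33 0.12 0 0 0 -0.12 1;0.44 0.16 0 0 0 -0.16 1;0.55 0.2 0 0 0 -0.2 1;0.66 0.24 0 0 0 -0.24 1;0.77 0.29 0 0 0 -0.28 1;0.89 0.333 0.02 0 0 -0.312 1;0.89 0.333 0.02 0 0 -0.312 1;0.89 0.333 0.02 0 0 -0.312 1;0.89 0.333 0.02 0 0 -0.312 1;0.89 0.333 0.02 0 0 -0.312 1",
)

```text
clock: 30.57
eef_pos: [606.9, -17.4, 198.5]
tool_rot: [-3.138, 0.001, 1.657]
force: [-0.5, 0.6, -2.6]
width: 23.3
gripper_force: 60.4
```

Run:
```python
from h import *
st();plan((608.1,-16.3,150),1.657)
```

```text
30.57 [606.9 -17.4 198.5] [-3.1385e+00  1.5000e-03  1.6567e+00] w 23.3 gf 60.4 F [-0.5  0.6 -2.6]
shift [0.0036 0.0048 0.1617] turn [-0.002   0.0009 -0.0002] rows 1.2
```

Call:
move_arm(
  rows="0.003 0.004 0.08 0 0 0 1;0.003 0.004 0.162 0 0 0 1;0.003 0.004 0.162 0 0 0 1;0.003 0.004 0.162 0 0 0 1;0.003 0.004 0.185 0 0 0 1;0.003 0.004 0.195 0 0 0 1;0.003 0.004 0.195 0 0 0 1;0.003 0.004 0.195 0 0 0 1",
)

```text
clock: 31.23
eef_pos: [609.6, -14.9, 142.2]
tool_rot: [3.141, 0.0, 1.658]
force: [0.5, 0.5, -3.3]
width: 23.1
gripper_force: 60.5
```

Run:
```python
from h import *
st()
c=Cam('wrist');save(c.img,'w16.png',None,1.56)
```

```text
31.23 [609.6 -14.9 142.2] [3.1408e+00 2.0000e-04 1.6576e+00] w 23.1 gf 60.5 F [ 0.5  0.5 -3.3]
```

Call:
move_arm(
  rows="-0.004 -0.004 0.008 0 0 0 1;-0.004 -0.004 0.016 0 0 0 1;-0.004 -0.004 0.016 0 0 0 1;-0.004 -0.004 0.016 0 0 0 1",
)

```text
clock: 31.62
eef_pos: [609.2, -15.7, 137.6]
tool_rot: [3.139, -0.001, 1.658]
force: [1.2, 0.9, 1.0]
width: 23.6
gripper_force: 61.0
```

Call:
move_arm(
  rows="0 0 0.008 0 0 0 1;0 0 0.015 0 0 0 1;0 0 0.015 0 0 0 1;0 0 0.015 0 0 0 1",
)

```text
clock: 31.95
eef_pos: [609.1, -15.6, 134.7]
tool_rot: [3.139, 0.001, 1.658]
force: [-2.0, -1.2, 16.5]
width: 24.0
gripper_force: 62.9
```

Call:
move_arm(
  rows="0 0 0.005 0 0 0 1;0 0 0.008 0 0 0 1;0 0 0.008 0 0 0 1;0 0 0.008 0 0 0 1",
)

```text
clock: 32.28
eef_pos: [609.1, -15.6, 134.6]
tool_rot: [3.138, 0.002, 1.658]
force: [-7.3, -2.7, 32.4]
width: 23.5
gripper_force: 65.2
```

Call:
move_arm(
  rows="0 0 0.005 0 0 0 1;0 0 0.008 0 0 0 1;0 0 0.008 0 0 0 1;0 0 0.008 0 0 0 1",
)

```text
clock: 32.62
eef_pos: [609.1, -15.5, 134.6]
tool_rot: [3.138, 0.004, 1.657]
force: [-12.6, -3.9, 47.7]
width: 23.3
gripper_force: 67.1
```

Call:
move_arm(
  rows="0 0 -0.05 0 0 0 1;0 0 -0.1 0 0 0 1;0.11 0 -0.1 0 0 0 1;0.224 -0.002 -0.1 0 0 0 1;0.224 -0.002 -0.1 0 0 0 1;0.224 -0.002 -0.1 0 0 0 1;0.224 -0.002 -0.1 0 0 0 1;0.224 -0.002 -0.1 0 0 0 1",
)

```text
clock: 33.28
eef_pos: [601.7, 49.1, 156.7]
tool_rot: [-3.14, 0.001, 1.656]
force: [-0.4, -0.1, -3.2]
width: 23.1
gripper_force: 60.5
```

Run:
```python
from h import *
st();plan((602.8,51.3,142),1.657)
```

```text
33.28 [601.7  49.1 156.7] [-3.1401e+00  1.3000e-03  1.6563e+00] w 23.1 gf 60.5 F [-0.4 -0.1 -3.2]
shift [0.0069 0.0044 0.049 ] turn [-0.0009  0.0009 -0.0005] rows 0.4
```

Call:
move_arm(
  rows="0.004 0.003 0.03 0 0 0 1;0.004 0.003 0.052 0 0 0 1;0.004 0.003 0.052 0 0 0 1;0.004 0.003 0.052 0 0 0 1;0.004 0.003 0.06 0 0 0 1;0.004 0.003 0.068 0 0 0 1;0.004 0.003 0.068 0 0 0 1;0.004 0.003 0.068 0 0 0 1",
)

```text
clock: 33.95
eef_pos: [602.8, 52.0, 137.2]
tool_rot: [3.141, 0.0, 1.658]
force: [0.2, -0.3, -1.8]
width: 23.2
gripper_force: 60.8
```

Call:
move_arm(
  rows="0 0 0.004 0 0 0 1;0 0 0.008 0 0 0 1;0 0 0.008 0 0 0 1;0 0 0.008 0 0 0 1",
)

```text
clock: 34.28
eef_pos: [602.9, 52.1, 134.8]
tool_rot: [3.141, -0.0, 1.658]
force: [0.8, 0.4, 1.1]
width: 23.4
gripper_force: 61.1
```

Call:
move_arm(
  rows="0 0 0.004 0 0 0 1;0 0 0.006 0 0 0 1;0 0 0.006 0 0 0 1;0 0 0.006 0 0 0 1",
)

```text
clock: 34.62
eef_pos: [602.9, 52.2, 134.8]
tool_rot: [3.14, 0.001, 1.658]
force: [-2.9, -2.3, 12.2]
width: 23.5
gripper_force: 62.7
```

Call:
move_arm(
  rows="0 0 0.004 0 0 0 1;0 0 0.006 0 0 0 1;0 0 0.006 0 0 0 1;0 0 0.006 0 0 0 1",
)

```text
clock: 34.95
eef_pos: [602.9, 52.2, 134.7]
tool_rot: [3.14, 0.002, 1.658]
force: [-6.6, -4.4, 25.6]
width: 23.4
gripper_force: 64.2
```

Call:
move_arm(
  rows="0 0 0.003 0 0 0 1;0 0 0.004 0 0 0 1;0 0 0.004 0 0 0 1;0 0 0.004 0 0 0 1;0 0 -0.05 0 0 0 1;0 0 -0.1 0 0 0 1;0 0 -0.2 0 0 0 1;0 0 -0.25 0 0 0 1;0 0 -0.25 0 0 0 1;0 0 -0.25 0 0 0 1;0 0 -0.25 0 0 0 1",
)

```text
clock: 35.87
eef_pos: [601.9, 51.3, 204.7]
tool_rot: [-3.14, 0.001, 1.658]
force: [-0.6, -0.0, -3.0]
width: 23.4
gripper_force: 60.6
```

Run:
```python
from h import *
st();print(np.round(read_state()['qpos'],2))
b=Cam('side');save(b.img,'side2.png',(150,120,350,270),4)
t=Cam('top');save(t.img,'top2.png',None,1)
h=cv2.cvtColor(t.img,cv2.COLOR_BGR2HSV)
# compare tray area
print(h[188,366:382].tolist())
plan((589,-348,200),1.6)
```

```text
35.87 [601.9  51.3 204.7] [-3.1395e+00  8.0000e-04  1.6576e+00] w 23.4 gf 60.6 F [-0.6 -0.  -3. ]
[ 0.45  0.82 -1.04  1.68  0.78  1.11 -0.74]
[[11, 176, 149], [11, 197, 166], [11, 202, 168], [10, 203, 167], [10, 193, 169], [10, 204, 165], [10, 202, 167], [12, 201, 170], [14, 205, 182], [16, 191, 210], [17, 199, 218], [18, 194, 223], [17, 196, 224], [17, 191, 203], [17, 179, 137], [17, 137, 112]]
shift [-1.3229 -0.1581  0.0157] turn [-0.0017  0.0003  0.0368] rows 9.6
```

Call:
move_arm(
  rows="-0.13 -0.01 0 0 0 0 1;-0.26 -0.03 0 0 0 0 1;-0.39 -0.04 0 0 0 0 1;-0.52 -0.06 0 0 0 0 1;-0.65 -0.08 0 0 0 0.01 1;-0.78 -0.1 0 0 0 0.02 1;-0.9 -0.11 0 0 0 0.03 1;-1 -0.13 0 0 0 0.037 1;-1 -0.16 0 0 0 0.037 1;-1 -0.16 0 0 0 0.037 1;-1 -0.16 0 0 0 0.037 1",
)

```text
clock: 36.88
eef_pos: [580.2, -250.6, 205.0]
tool_rot: [-3.14, -0.002, 1.6]
force: [0.9, 0.8, -1.7]
width: 23.1
gripper_force: 60.5
```

Run:
```python
from h import *
st();plan((589,-408,210),1.6)
```

```text
36.88 [ 580.2 -250.6  205. ] [-3.1403e+00 -1.6000e-03  1.5997e+00] w 23.1 gf 60.5 F [ 0.9  0.8 -1.7]
shift [-0.5252  0.0142 -0.0174] turn [-0.0008 -0.001  -0.0002] rows 3.8
```

Call:
move_arm(
  rows="-0.12 0 0 0 0 0 1;-0.24 0 0 0 0 0 1;-0.36 0.01 0 0 0 0 1;-0.48 0.01 -0.01 0 0 0 1;-0.52 0.014 -0.017 0 0 0 1;-0.52 0.014 -0.017 0 0 0 1;-0.52 0.014 -0.017 0 0 0 1;-0.52 0.014 -0.017 0 0 0 1;-0.52 0.014 -0.017 0 0 0 1;-0.52 0.014 -0.017 0 0 0 1",
)

```text
clock: 37.72
eef_pos: [590.2, -404.7, 211.3]
tool_rot: [3.142, -0.001, 1.603]
force: [0.5, -0.1, -2.5]
width: 23.4
gripper_force: 60.5
```

Run:
```python
from h import *
st();print(np.round(read_state()['qpos'],2))
c=Cam('wrist');save(c.img,'w17.png',None,1.56);np.savez('w17.npz',E=c.E,f=c.f,c=c.c)
```

```text
37.72 [ 590.2 -404.7  211.3] [ 3.1415e+00 -5.0000e-04  1.6031e+00] w 23.4 gf 60.5 F [ 0.5 -0.1 -2.5]
[ 1.03  0.96 -1.04  1.33  0.82  1.3   0.02]
```

View pics/w17.png

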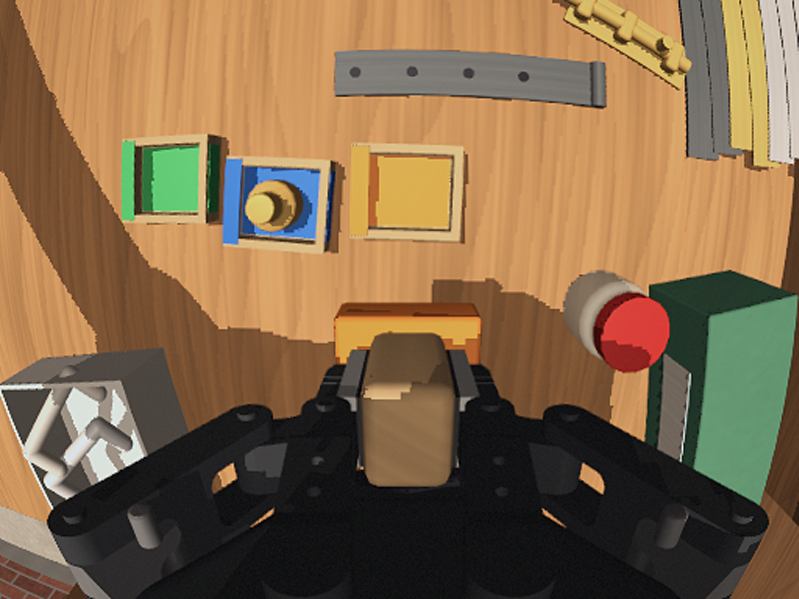

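Run:
```python
from h import *
c=load('w17.npz')
o=[(465,147),(463,242),(351,241),(351,143)]
print(fitrect(c,o,26,74,64)); P=[c.at(np.array(p)/1.56,26) for p in o];print(np.round(P,1))
f=[(450,156),(449,232),(377,233),(377,153)]
print(fitrect(c,f,6,62,52));print(np.round([c.at(np.array(p)/1.56,6) for p in f],1))
# held foot bottom/top edge: foot top front corners
print('foot',np.round([c.at(np.array(p)/1.56,211.3-41.7+20) for p in((336,318),(481,318))],1))
```

```text
(array([ 5.90210e+02, -3.51249e+02,  1.50000e-02]), np.float64(0.64))
[[ 627.  -319.    26. ]
 [ 628.6 -382.8   26. ]
 [ 553.2 -384.5   26. ]
 [ 552.  -318.7   26. ]]
(array([ 5.94341e+02, -3.52131e+02,  2.30000e-02]), np.float64(3.67))
[[ 619.1 -324.6    6. ]
 [ 620.7 -378.7    6. ]
 [ 569.4 -381.2    6. ]
 [ 568.  -324.2    6. ]]
foot [[ 567.7 -386.9  189.6]
 [ 615.6 -385.3  189.6]]
```

Run:
```python
from h import *
st();plan((588.7,-350,90),1.586)
c=load('w17.npz');print(c.at(np.array((262,207))/1.56,50))
```

```text
37.77 [ 590.1 -405.3  211.4] [ 3.1415e+00 -2.0000e-04  1.6023e+00] w 23.8 gf 60.5 F [ 0.6  0.1 -2.4]
shift [0.1842 0.0012 0.4045] turn [ 0.     -0.0001  0.0104] rows 3.2
[ 498.6074666  -360.16480103   50.        ]
```

Call:
move_arm(
  rows="0.09 0 0 0 0 0.01 1;0.184 0.001 0 0 0 0.01 1;0.184 0.001 0.1 0 0 0.01 1;0.184 0.001 0.2 0 0 0.01 1;0.184 0.001 0.3 0 0 0.01 1;0.184 0.001 0.4 0 0 0.01 1;0.184 0.001 0.4 0 0 0.01 1;0.184 0.001 0.4 0 0 0.01 1;0.184 0.001 0.4 0 0 0.01 1;0.184 0.001 0.4 0 0 0.01 1;0.184 0.001 0.4 0 0 0.01 1",
)

```text
clock: 38.68
eef_pos: [589.7, -351.9, 93.7]
tool_rot: [3.138, 0.001, 1.584]
force: [-0.2, -0.6, -2.4]
width: 22.8
gripper_force: 60.4
```

Run:
```python
from h import *
st();plan((588.7,-350,50),1.586)
```

```text
38.68 [ 589.7 -351.9   93.7] [3.1382e+00 1.4000e-03 1.5839e+00] w 22.8 gf 60.4 F [-0.2 -0.6 -2.4]
shift [ 0.0064 -0.0036  0.1455] turn [ 0.0022  0.0009 -0.0013] rows 1.0
```

Call:
move_arm(
  rows="0.004 -0.003 0.04 0 0 0 1;0.004 -0.003 0.08 0 0 0 1;0.004 -0.003 0.11 0 0 0 1;0.004 -0.003 0.135 0 0 0 1;0.004 -0.003 0.142 0 0 0 1;0.004 -0.003 0.142 0 0 0 1;0.004 -0.003 0.142 0 0 0 1;0.004 -0.003 0.142 0 0 0 1",
)

```text
clock: 39.35
eef_pos: [587.3, -350.3, 48.0]
tool_rot: [-3.141, -0.0, 1.584]
force: [-0.5, -0.6, -2.7]
width: 23.0
gripper_force: 60.5
```

Call:
move_arm(
  rows="0 0 0.004 0 0 0 1;0 0 0.004 0 0 0 1;0 0 0.004 0 0 0 1",
)

```text
clock: 39.6
eef_pos: [587.5, -350.4, 47.8]
tool_rot: [3.141, 0.0, 1.584]
force: [-1.2, 0.5, 2.4]
width: 23.3
gripper_force: 61.0
```

Contact on the tray floor; release a little and rise.

Call:
move_arm(
  rows="0 0 0 0 0 0 0.1;0 0 0 0 0 0 0.1;0 0 0 0 0 0 0.1;0 0 0 0 0 0 0.1;0 0 -0.03 0 0 0 0.1;0 0 -0.08 0 0 0 0.1;0 0 -0.15 0 0 0 0.1;0 0 -0.25 0 0 0 0.1;0 0 -0.37 0 0 0 0.1;0 0 -0.5 0 0 0 0.1;0 0 -0.5 0 0 0 -1;0 0 -0.5 0 0 0 -1",
)

```text
clock: 40.6
eef_pos: [589.3, -350.4, 202.1]
tool_rot: [3.135, 0.003, 1.584]
force: [-0.0, 0.2, 0.4]
width: 61.2
gripper_force: 0.0
```

Run:
```python
from h import *
st()
a=cv2.imread('pics/top0raw.png').astype(int)
c=Cam('wrist');save(c.img,'w18.png',None,1.56)
h=cv2.cvtColor(c.img,cv2.COLOR_BGR2HSV)
# expected block pixels if standing in tray: stem top corners at z=71, foot top corners z=26
B=np.array([587.5+1.5,-350.4-1.3]);q=lambda l,w,z:np.array([[B[0]+sx*l/2,B[1]+sy*w/2,z] for sx,sy in((1,1),(1,-1),(-1,-1),(-1,1))])
print('stem',np.round(c.pix(q(24,32,71))).tolist(),'foot',np.round(c.pix(q(50,40,26))).tolist())
M=c.pix(q(20,28,71)).astype(int);m=np.zeros(c.img.shape[:2],np.uint8);cv2.fillConvexPoly(m,M,1);print('stem hsv',h[m>0].mean(0),h[m>0].std(0))
# hooks level from side/top: flange from top camera
t=Cam('top');save(t.img,'top3.png')
print('diff top (px counts in 8x8 blocks of change)')
d=np.abs(t.img.astype(int)-a).max(2)>45
n,l,s,ct=cv2.connectedComponentsWithStats(cv2.morphologyEx(d.astype(np.uint8),cv2.MORPH_OPEN,np.ones((2,2))))
for i in range(1,n):
    if s[i][4]>12: print(s[i],np.round(t.at(ct[i],20)[:2]))
```

```text
40.6 [ 589.3 -350.4  202.1] [3.1352e+00 2.8000e-03 1.5841e+00] w 61.2 gf 0.0 F [-0.   0.2  0.4]
stem [[272.0, 170.0], [271.0, 205.0], [244.0, 205.0], [244.0, 170.0]] foot [[283.0, 158.0], [282.0, 196.0], [234.0, 195.0], [234.0, 157.0]]
stem hsv [ 18.8175583  101.42249657 206.39506173] [ 1.75866862  8.77471982 22.88625846]
diff top (px counts in 8x8 blocks of change)
[  315   127   197   186 11177] [ 567. -596.]
[270 169  19   3  40] [655. -44.]
[297 168   7   2  14] [ 659. -114.]
[258 171  10   2  20] [651.  10.]
[245 175  15  18 158] [612.  48.]
[267 174  15  18 160] [616. -25.]
[368 186   2  10  20] [ 581. -336.]
[298 192   5   4  14] [ 576. -110.]
[251 194  39  10 189] [562. -12.]
[243 198   9   2  18] [563.  63.]
[240 202   5   3  13] [549.  80.]
[259 205  13   6  64] [533.   5.]
[141 215  20  20 248] [485. 376.]
[271 222  16  25 201] [449. -43.]
[253 226  11  23 166] [440.  31.]
[332 236  14  11  64] [ 422. -228.]
[338 243   5   3  13] [ 409. -233.]
[ 427  243   67   47 1496] [ 323. -620.]
[152 248  20  22 287] [375. 339.]
[426 249  16   7  40] [ 379. -530.]
[314 272 110  77 705] [ 224. -348.]
[503 273   3   8  20] [ 295. -750.]
[491 277  21  66 580] [ 184. -740.]
[497 282   9  10  51] [ 261. -738.]
[491 293  11  20 167] [ 219. -717.]
[264 337   7   6  17] [120.  10.]
[ 377  344  135   40 2019] [  15. -588.]
[493 379   8   4  20] [ -16. -691.]
```

Call:
move_arm(
  rows="0.13 0 -0.01 0 0 0 -1;0.26 0 -0.02 0 0 0 -1;0.39 0 -0.03 0 0 0 -1;0.52 0.01 -0.04 0 0 -0.01 -1;0.65 0.02 -0.04 0 0 -0.02 -1;0.78 0.03 -0.04 0 0 -0.03 -1;0.9 0.04 -0.04 0 0 -0.04 -1;1 0.05 -0.04 0 0 -0.047 -1;1 0.08 -0.04 0 0 -0.047 -1;1 0.08 -0.04 0 0 -0.047 -1;1 0.08 -0.04 0 0 -0.047 -1;1 0.08 -0.04 0 0 -0.047 -1",
)

```text
clock: 41.7
eef_pos: [606.6, -51.9, 208.2]
tool_rot: [-3.139, 0.001, 1.656]
force: [-0.0, -0.2, 0.4]
width: 85.5
gripper_force: 0.0
```

Run:
```python
from h import *
st();c=Cam('wrist');save(c.img,'w19.png',None,1.56)
for z in(98.5,93): flange(c,z);print()
# old
o=load('w13.npz');o.img=cv2.resize(cv2.imread('pics/w13.png'),(512,384),interpolation=cv2.INTER_AREA);flange(o,98.5)
```

```text
41.7 [606.6 -51.9 208.2] [-3.1392e+00  8.0000e-04  1.6558e+00] w 85.5 gf 0.0 F [-0.  -0.2  0.4]
flange [843.8 -83.2] 132.3 62.6 yaw -1.521 px [486. 230.]
flange [761.4 -75.8] 103.3 31.4 yaw -1.521 px [425. 226.]
flange [609.3 -16.2] 52.2 42.4 yaw 0.084 px [272. 150.]
flange [760.7  19.3] 78.5 63.7 yaw 0.118 px [437. 128.]
flange [480.9  21.4] 51.4 24.5 yaw -1.521 px [115.  97.]
flange [604.3  49.7] 52.0 42.5 yaw 0.081 px [268.  66.]

flange [849.5 -85.5] 135.4 64.1 yaw -1.521 px [486. 230.]
flange [765.2 -77.9] 105.8 32.2 yaw -1.521 px [425. 226.]
flange [609.5 -16.9] 53.4 43.4 yaw 0.084 px [272. 150.]
flange [764.5  19.4] 80.3 65.2 yaw 0.118 px [437. 128.]
flange [478.   21.6] 52.6 25.1 yaw -1.521 px [115.  97.]
flange [604.3  50.6] 53.2 43.5 yaw 0.081 px [268.  66.]

flange [762.  -52.5] 75.1 31.6 yaw -1.516 px [417. 238.]
flange [844.4 -62.5] 107.8 62.7 yaw -1.518 px [479. 243.]
flange [609.6 -16.2] 53.6 43.4 yaw 0.085 px [263. 185.]
flange [761.   22.7] 78.4 64.2 yaw -0.197 px [431. 165.]
flange [481.7  25.1] 54.5 25.5 yaw 1.569 px [119. 136.]
flange [604.6  50.8] 53.4 43.1 yaw 0.079 px [268. 112.]
flange [568.2  16.5] 145.8 7.3 yaw -1.464 px [216. 144.]
flange [734.3 158.7] 52.0 27.5 yaw 0.298 px [420.  17.]
```

```bash
python3 -c "
from cell import *
print(finish_job())"
```

```text
the job is handed in; nothing more can be done
None
```

The job is handed in, with no verdict returned: the rail is clamped, both hook inserts are pressed home with the seating block in recesses 2 and 3, and the block stands in the orange tray.

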